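# Load the glazing crate, tall flasks at the back first

## Task

Get the wooden crate ready for glazing: first stand the fallen square flask up on the open table beside the crate and let go of it so that it stands by itself. Then load the two tall flasks upright into the two back bays (the row by the crate's high wall), one in each, and only once both are in, load the two lidded glaze jars that stand out on the table near the crate (not those in the row along the back edge) upright into the two front bays, one in each. Set everything down gently on the bay floors, keep the standing flask and the jars upright throughout, and leave the cup, the card box and the brush where they are.

Things in the scene. Friction and masses are not known exactly. Their poses are not given: they have to be found in the camera images.
- crate: Fixed open wooden crate, 164 (its x) x 192 (its y) mm, floor 8 mm thick, walls 8 mm thick; origin: centre of its underside, on the table; its +x axis points to its back, where the 90 mm high wall is. Top edges above the table: back wall 90 mm, outer side walls 65 mm beside the back bays and 32 mm beside the front bays, front wall and both inner walls 32 mm.
- bay_back_right (a point): Centre of the floor (8 mm above the table) of one back bay, 66 (x) x 84 (y) mm inside; axes as the crate's. Either flask may stand in it. In the crate's frame: x +41, y -46 mm.
- bay_back_left (a point): The same for the other back bay, at x +41, y +46 mm in the crate's frame.
- bay_front_right (a point): Centre of the floor (8 mm above the table) of one front bay, 74 (x) x 84 (y) mm inside; axes as the crate's. Either jar may stand in it. In the crate's frame: x -37, y -46 mm.
- bay_front_left (a point): The same for the other front bay, at x -37, y +46 mm in the crate's frame.
- flask_lying_mid (a point): Centre of the terracotta flask that lies on its side at the start, about 0.3 kg: square body 54 x 54 mm up to 106 mm from the base, stepped shoulder, square neck 34 x 34 mm from 120 to 152 mm in line with the body, small cork up to 160 mm. The point is on its axis, 80 mm from the base; its x axis points from base to cork (level at first, straight up when it stands); y and z are square to its faces.
- flask_standing_mid (a point): Centre of the second flask, of the same shape and size, which stands upright at the start: the point is on its axis, 80 mm above its base; its z axis points up through the cork, its x and y axes are square to the body's and the neck's faces.
- jar_large_mid (a point): Centre (41 mm above the base) of the larger round white glaze jar with a red screw lid fixed on: 82 mm tall, 62 mm across (64 mm over a small tab on its side), lid (top 13 mm) 60 mm across. z axis up. About 0.26 kg.
- jar_small_mid (a point): Centre (37 mm above the base) of the smaller round white glaze jar with a black screw lid fixed on: 74 mm tall, body 58 mm across, the lid (top 13 mm) 56 mm across. z axis up. About 0.22 kg.
- cup_mid (a point): Centre (half-way up) of a dark brown cup, 62 mm across and 59 mm tall, that stands among the task's things and stays where it is.
- cone_box: Bystander: small card box, 46 (x) x 92 (y) mm, 34 mm tall; origin under its centre.
- brush: Bystander: flat brush lying on the table, 184 mm long along its x axis, 28 mm wide, 13 mm high; origin under its centre.
Mind the look-alikes: they are no part of the job. Leave any green or orange look-alike of the part that bears jar_small_mid alone.

How it is judged (in metres and radians):
On the way, in this order (a step that is already met when the one before it is completed fails the run):
1. the fallen flask stands upright on the table outside the crate, let go (angle between flask_lying_mid's own x axis and vertical below 0.08 rad and height (world z) of flask_lying_mid below 0.084 m and horizontal distance between flask_lying_mid and crate above 0.13 m and contact force between the fingers and flask_lying below 0.1 N and linear speed of flask_lying below 0.05 m/s), for 0.2 s.
2. both flasks stand in the back bays, let go (x of flask_lying_mid in the frame of crate between 0.018 and 0.075 m and y of flask_lying_mid in the frame of crate between -0.095 and 0.095 m and height (world z) of each of flask_lying_mid, flask_standing_mid below 0.094 m and angle between flask_lying_mid's own x axis and vertical below 0.12 rad and x of flask_standing_mid in the frame of crate between 0.018 and 0.075 m and y of flask_standing_mid in the frame of crate between -0.095 and 0.095 m and angle between flask_standing_mid's own z axis and vertical below 0.12 rad and contact force between the fingers and flask_lying below 0.1 N and contact force between the fingers and flask_standing below 0.1 N), for 0.2 s.
3. both jars stand in the front bays (x of jar_large_mid in the frame of crate between -0.08 and -0.015 m and y of jar_large_mid in the frame of crate between -0.095 and 0.095 m and height (world z) of each of jar_large_mid, jar_small_mid below 0.055 m and angle between each of jar_large_mid, jar_small_mid's own z axis and vertical below 0.12 rad and x of jar_small_mid in the frame of crate between -0.08 and -0.015 m and y of jar_small_mid in the frame of crate between -0.095 and 0.095 m), for 0.2 s.
At the end, for the whole second after the job is handed in: Both flasks stand on the floors of the two back bays and both jars on the floors of the two front bays (floors 8 mm above the table, within about 6 mm), each upright within 0.12 rad, at rest and released (all of step 2 and all of step 3 and linear speed of each of flask_lying, flask_standing, jar_large, jar_small below 0.02 m/s and contact force between the fingers and jar_large below 0.1 N and contact force between the fingers and jar_small below 0.1 N); the robot touches nothing.
It fails at once if a jar is put in the crate before both flasks are in the back bays (((horizontal distance between jar_large_mid and crate below 0.09 m and height (world z) of jar_large_mid below 0.058 m) or (horizontal distance between jar_small_mid and crate below 0.09 m and height (world z) of jar_small_mid below 0.058 m)) and ((x of flask_lying_mid in the frame of crate below 0.015 m or horizontal distance between flask_lying_mid and crate above 0.09 m or height (world z) of flask_lying_mid above 0.1 m) or (x of flask_standing_mid in the frame of crate below 0.015 m or horizontal distance between flask_standing_mid and crate above 0.09 m or height (world z) of flask_standing_mid above 0.1 m))).
It fails at once if something is dropped into the crate (faster than 0.6 m/s in the last 2 cm above a bay floor) ((horizontal distance between flask_lying_mid and crate below 0.09 m and height (world z) of flask_lying_mid below 0.108 m and linear speed of flask_lying above 0.6 m/s) or (horizontal distance between flask_standing_mid and crate below 0.09 m and height (world z) of flask_standing_mid below 0.108 m and linear speed of flask_standing above 0.6 m/s) or (horizontal distance between jar_large_mid and crate below 0.09 m and height (world z) of jar_large_mid below 0.069 m and linear speed of jar_large above 0.6 m/s) or (horizontal distance between jar_small_mid and crate below 0.09 m and height (world z) of jar_small_mid below 0.065 m and linear speed of jar_small above 0.6 m/s)).
It fails at once if the standing flask or a jar is tipped over (angle between any of flask_standing_mid, jar_large_mid, jar_small_mid's own z axis and vertical above 0.7 rad).
It fails at once if the cup is moved by more than 25 mm (distance of cup_mid from where it was at the start of the episode above 0.025 m).
It fails at once if the card box or the brush is moved by more than 30 mm (distance of any of cone_box, brush from where it was at the start of the episode above 0.03 m).
It also fails if it takes over 72 s, if anything falls off the work surface, if the arm or the gripper's body presses on something with over 40 N, if the wrist force passes 120 N, or if a joint passes its speed limit or range.

## Robot

A 6-joint arm with a two-finger parallel gripper is mounted at the origin on a cart in front of the work surface, level with it; the furniture and walls round the work are solid. World frame = base frame: x ahead of the robot, y to its left, z up, the work surface at z = 0. Lengths are in m, angles in degrees, forces in N, time in s.
With the tool pointing down it reaches from about 0.275 to 0.85 m from the base axis. Payload 5.2 kg.
Tool frame: the origin (TCP) lies on the centre line of the jaws, within the pads' length; the fingertips stand tips_ahead ahead of it and the grasp point (between the pads) is the TCP (tips_ahead is the distance from the TCP to the fingertips, in m); z points along the fingers, y is the line along which they close (so a half turn about z gives the same grasp; the last joint's range is limited). The gripper opens to 85 mm and grips with 20 to 120 N. Pads are 22 mm wide; open, the fingers measure 114 mm over their backs; the gripper's body (76 mm by 85 mm) begins 54 mm behind the grasp point. The pads swing forward as they close: fully open they stand 13 mm farther back than shut.
Start: joints at [60.86, 14.817, 87.949, -0, 77.235, -11.62], TCP at [0.166, 0.524, 0.25] pointing down, gripper open.
Joint ranges: [-179.93, 179.93], [-52.35, 119.4], [10.71, 147.94], [-69.91, 249.91], [12.55, 155.21], [-178.61, 178.61]. Speed limits (degrees/s): [147.25, 147.25, 180, 180, 180, 180].

## Interface

Orientations are given as a 3x3 rotation matrix whose columns are the frame's x, y, z axes.
In Python, from workcell import get_obs, capture, close_job, tips_ahead gives the robot as it stands.
- The arm moves only by the tool play_rows, never from a script. Its argument "increments" is one flat list of numbers, 7 for each row, row after row: the shift along the tool's x, y, z scaled (see below), then the turn, a rotation vector about the tool's x, y, z scaled (see below), then the closure, from -1 (fully open) to 1 (shut). A call has exactly 8 rows; each row shifts and turns the commanded pose from where the row before left it, along the tool's axes as they then stand; what a row does not reach is not made up. The controller multiplies each number of a shift by 0.3 m and each number of a turn by 45 degrees. A row lasts 1/12 s, in which the tool goes at most 41.7 mm and 7.16 degrees, less where a joint would pass 70% of its speed; a pose out of reach is approached as far as the arm can. A call with a number of a shift or a turn outside -1 to 1 is refused whole. A call with a gripper value outside its range is refused whole. The fingers move at their own pace and stop on an object; "grip_force" is the grip in N (left out, the last holds). Time passes only in rows, so rows that do not move let the fingers close, or fill a call up. It gives the time, the measured TCP pose, the force, the opening and the grip force at its end, in the units of the state.
- get_obs(): the state, without advancing time (a new reading comes with each control period).
- capture(name): name is "scene" or "top" or "wrist"; returns a dict with "frame" (420x560x3 uint8, blue, green, red), "vertical_fov" (degrees; the focal length in pixels is half the picture's height over the tangent of half this angle, whatever the lens; pixels are square), "cx", "cy" (the principal point, pixels), "eye" and "attitude" of the camera in the world. Camera axes: x right, y up, looking along -z (the intrinsics and any distortion apply to the point x, -y, -z); pixel columns grow to the right and rows downward; lengths in m; the calibration is good to about 2 mm. The wrist camera is an equidistant fisheye: a pixel r from the principal point sees the ray r / f radians off the axis. A picture is of the moment at which its call begins. There is no depth.
- close_job(): hands the job in; it is judged then, once.
The state is a dict: "time_s": time; "joint_pos": joint angles; "joint_velocities": joint speeds; "joint_torque": joint torques, N m; "position": TCP position; "orientation": TCP orientation; "contact_force": force on the tool from outside, world axes, zero at the start; "torque": the same for the moment, N m; "grip_width": opening from 0.0 (shut) to 1.0 (fully open); "finger_force": force on a finger pad.
Only numpy, scipy, OpenCV 4.12 (cv2) and the standard library are available. Lean on these libraries where they do the work, as an engineer would, in place of code of your own. Each camera call takes 0.05 s, during which the arm holds its last target. There are 200 camera calls.

## Working session

There is one attempt and no reset: what is moved stays moved. The work goes in short steps, Python scripts to look and compute and a tool call to move; the robot and the scene stay as the last step left them, time stands still between calls to the robot, and variables do not carry over. Pictures are saved under pics/ and viewed, at most 10 in all, crops included, and the job is handed in when it is done.

Besides the shell and the picture viewer there is one more tool, called after ">>>" as name(argument=value, ...) on one line, values as JSON. play_rows: Moves the arm, as the interface text tells. Its arguments: {"type":"object","properties":{"increments":{"type":"array","items":{"type":"number","minimum":-1,"maximum":1}},"grip_force":{"type":"number"}},"required":["increments"]}

```bash
mkdir -p pics; ls; python3 - <<'E'
from workcell import *
import cv2,numpy as np
print(tips_ahead, get_obs())
for n in ("scene","top"):
    c=capture(n); cv2.imwrite(f"pics/{n}0.png",c["frame"])
    print(n,{k:v for k,v in c.items() if k!="frame"})
E
```

```text
pics
0.019 {'time_s': 0.0, 'joint_pos': array([ 6.08613213e+01,  1.48582285e+01,  8.80118035e+01, -2.19177616e-04,
        7.72350579e+01, -1.16187400e+01]), 'joint_velocities': array([ 0.00058369, -0.08465815,  0.13554639, -0.00217436, -0.02848329,
        0.01694942]), 'joint_torque': array([ 2.58769651e-03, -4.46017849e+01, -2.90579993e+01,  9.83311907e-05,
        1.14473616e-02,  4.52343102e-06]), 'position': array([0.16529243, 0.52404851, 0.24947927]), 'orientation': array([[-9.53612341e-01,  3.01036062e-01, -8.89842154e-04],
       [ 3.01037155e-01,  9.53611063e-01, -1.60385616e-03],
       [ 3.65744782e-04, -1.79733257e-03, -9.99998318e-01]]), 'contact_force': array([0.41975561, 0.02366368, 0.7598145 ]), 'torque': array([-0.00220321,  0.03277358, -0.02271974]), 'finger_force': 0.0, 'grip_width': 0.9976628698683284}
scene {'vertical_fov': 53.879298467757344, 'cx': 280.32981012984186, 'cy': 208.9092212715561, 'eye': array([-0.1964767 , -0.47588772,  0.72204019]), 'attitude': array([[ 0.58114184,  0.49674497, -0.64460732],
       [-0.81357013,  0.33570892, -0.47476643],
       [-0.01943741,  0.8003399 ,  0.59923137]])}
top {'vertical_fov': 48.389361198581476, 'cx': 278.75746556057453, 'cy': 206.40945739754508, 'eye': array([0.34387515, 0.02569931, 1.23711551]), 'attitude': array([[-0.01092095,  0.98946552, -0.14435618],
       [-0.99989494, -0.01218206, -0.00785504],
       [-0.00953085,  0.14425523,  0.98949461]])}
```

View pics/scene0.png

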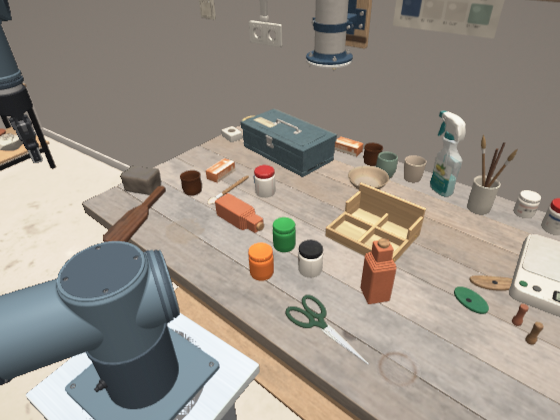

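View pics/top0.png

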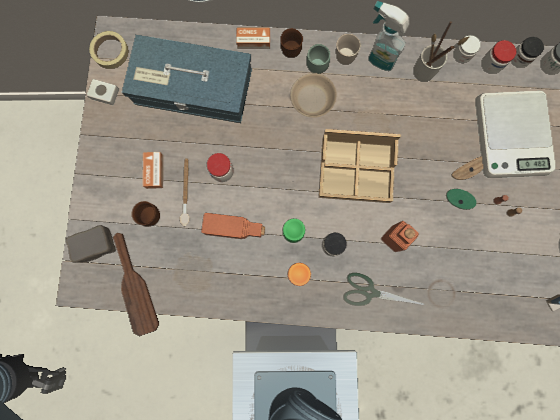

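The two pictures show:
- Fallen flask: top (203–265, 225), cork to the right.
- Standing flask: top (402,235).
- Crate: top (360,165).
- Candidates for jar_small: black lid at top (335,243), green at (293,230), orange at (299,274), and a back-row black lid at (530,47). The one at (335,243) fits: black lid, out on the table near the crate.
- Candidates for jar_large: red lid at (219,166), against the back-row one at (503,54). The one at (219,166) fits.

I'll confirm both in one enlarged crop.

```bash
cat > h.py <<'E'
import numpy as np, cv2
from workcell import *
def ray(c,u,v):
    f=210/np.tan(np.radians(c["vertical_fov"])/2)
    d=np.array([(u-c["cx"])/f,-(v-c["cy"])/f,-1.]); return c["attitude"]@d
def plane(c,u,v,z):
    d=ray(c,u,v); return (c["eye"]+d*(z-c["eye"][2])/d[2])
def proj(c,P,fish=False):
    f=210/np.tan(np.radians(c["vertical_fov"])/2)
    p=c["attitude"].T@(np.asarray(P,float)-c["eye"]); x,y,z=p[0],-p[1],-p[2]
    if fish:
        r=np.hypot(x,y); t=np.arctan2(r,z); return c["cx"]+f*t*x/r, c["cy"]+f*t*y/r
    return c["cx"]+f*x/z, c["cy"]+f*y/z
E
python3 - <<'E'
from h import *
c=capture("top")
im=cv2.resize(c["frame"][115:295,135:435],None,fx=2.66,fy=2.66,interpolation=cv2.INTER_CUBIC)
cv2.imwrite("pics/crop1.png",im)
s=capture("scene")
im=cv2.resize(s["frame"][150:320,200:440],None,fx=3.3,fy=3.3,interpolation=cv2.INTER_CUBIC)
cv2.imwrite("pics/crop2.png",im)
E
```

```text
(no output)
```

View pics/crop1.png

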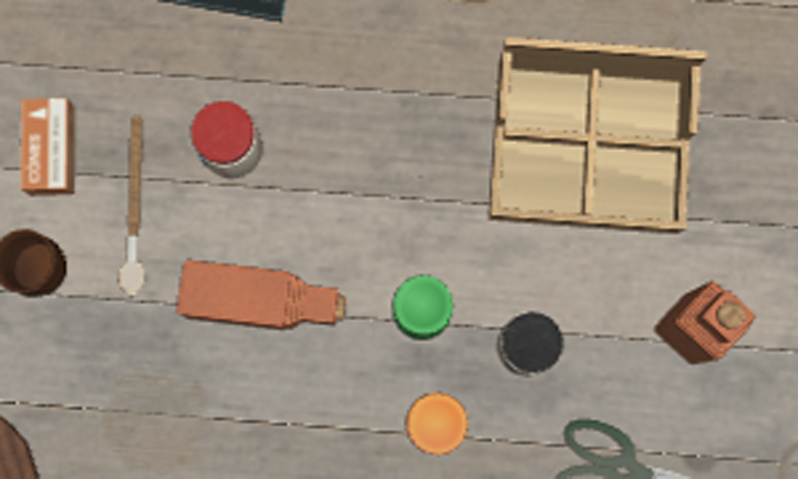

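View pics/crop2.png

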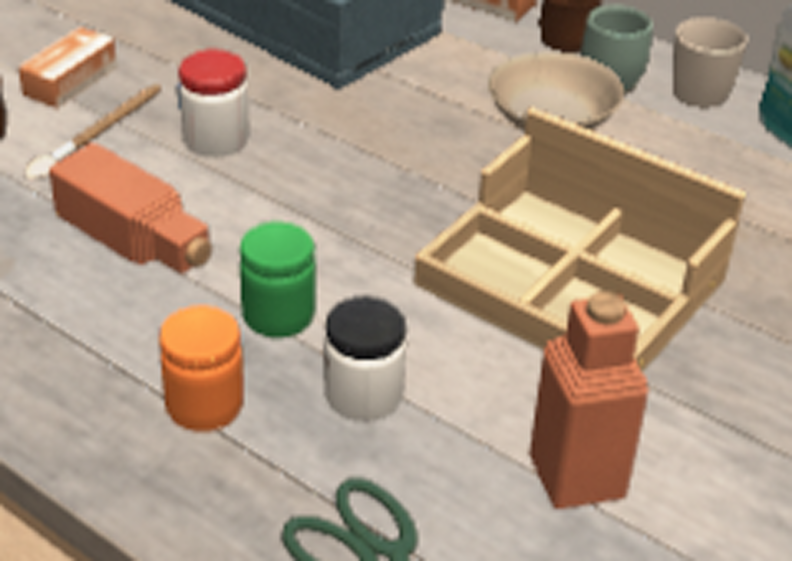

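Both jars are confirmed as white-bodied. Red lid is at crop1 (223,132) and black lid at (531,342). The crate's high wall is along the top of the top view, facing +x. Next I'll compute poses.

```bash
python3 - <<'E'
from h import *
np.set_printoptions(precision=4,suppress=True)
c=capture("top"); s=capture("scene")
P=lambda x,y,z: plane(c,135+(x+.5)/2.66-.5,115+(y+.5)/2.66-.5,z)
Q=lambda x,y,z: plane(s,200+(x+.5)/3.3-.5,150+(y+.5)/3.3-.5,z)
fl,fr,bl,br=P(491,218,.032),P(685,229,.032),P(507,38,.09),P(706,52,.09)
print("crate corners",fl[:2],fr[:2],bl[:2],br[:2]); ctr=(fl+fr+bl+br)/4
print("ctr",ctr, "w",np.linalg.norm((fl-fr)[:2]),np.linalg.norm((bl-br)[:2]),"d",np.linalg.norm((fl-bl)[:2]))
l=(fl-fr)+(bl-br); print("yaw of crate y axis-90:",np.degrees(np.arctan2(l[1],l[0]))-90)
print("scene crate: bl",Q(530,108,.09)[:2],"br",Q(743,195,.09)[:2],"fl",Q(416,260,.032)[:2])
print("red",P(223,132,.082),Q(213,72,.082)); print("black",P(531,342,.074),Q(366,327,.074))
print("standing cork",P(735,315,.16),Q(607,299,.16)); 
n=[P(714,282,.152),P(755,320,.152),P(700,308,.152),P(735,342,.152)]
print("neck corners",[a[:2] for a in n])
print("body base scene", Q(531,466,0),Q(562,506,0),Q(628,497,0))
print("lying: base tops",P(188,260,.054),P(178,320,.054),"should",P(292,270,.054),P(287,327,.054),"cork",P(341,306,.027),Q(197,250,.027))
print("scene base top",Q(95,147,.054),Q(52,182,.054))
print("cup",P(30,262,.059),"brush",P(132,200,.01),P(131,290,.01),"green",P(422,306,.07),"orange",P(437,423,.07))
E
```

```text
crate corners [ 0.5442 -0.0708] [ 0.5309 -0.2603] [ 0.7085 -0.0855] [ 0.692  -0.2743]
ctr [ 0.6189 -0.1728  0.061 ] w 0.1899802454202879 0.18952117099650612 d 0.16496507624693799
yaw of crate y axis-90: -4.492155176767696
scene crate: bl [ 0.7075 -0.0875] br [ 0.6884 -0.2771] fl [ 0.543  -0.0769]
red [0.6221 0.1863 0.082 ] [0.6151 0.1775 0.082 ]
black [ 0.4194 -0.102   0.074 ] [ 0.4147 -0.1098  0.074 ]
standing cork [ 0.4351 -0.2697  0.16  ] [ 0.4394 -0.2679  0.16  ]
neck corners [array([ 0.465, -0.255]), array([ 0.4312, -0.2891]), array([ 0.4423, -0.2417]), array([ 0.4123, -0.2707])]
body base scene [ 0.4281 -0.2387  0.    ] [ 0.4078 -0.272   0.    ] [ 0.4402 -0.3052  0.    ]
lying: base tops [0.5032 0.2229 0.054 ] [0.4455 0.2318 0.054 ] should [0.4923 0.1229 0.054 ] [0.4376 0.1277 0.054 ] cork [0.4597 0.0772 0.027 ] [0.46   0.0785 0.027 ]
scene base top [0.4963 0.2164 0.054 ] [0.4375 0.2122 0.054 ]
cup [0.5025 0.3737 0.059 ] brush [0.5707 0.2873 0.01  ] [0.4798 0.2867 0.01  ] green [ 0.4547 -0.0009  0.07  ] orange [ 0.3455 -0.0131  0.07  ]
```

```bash
cat >> h.py <<'E'
from scipy.spatial.transform import Rotation as Ro
np.set_printoptions(precision=4,suppress=True)
def down(yaw_y):            # tool pointing down, tool y at this world yaw (deg)
    a=np.radians(yaw_y); y=np.array([np.cos(a),np.sin(a),0]); z=np.array([0,0,-1.]); return np.c_[np.cross(y,z),y,z]
def plan(Rt,p,n,grip,start=None,pad=True):
    o=get_obs(); R0,p0=start or (o["orientation"],o["position"])
    rv=Ro.from_matrix(R0.T@Rt).as_rotvec(degrees=True)/n; d=(np.asarray(p)-p0)/n
    print("rows",n,"deg/row",round(np.linalg.norm(rv),2),"mm/row",round(1e3*np.linalg.norm(d),1))
    R=R0.copy()
    for i in range(n):
        t=R.T@d/0.3; print(", ".join(f"{x:.3f}" for x in [*t,*(rv/45),grip]))
        R=R@Ro.from_rotvec(rv,degrees=True).as_matrix()
    return Rt,np.asarray(p)
def tilt(R,deg): return R@Ro.from_euler("y",deg,degrees=True).as_matrix()
E
python3 - <<'E'
from h import *
plan(tilt(down(-5.2),30),[.4665,.151,.16],16,-1)
E
```

```text
rows 16 deg/row 5.15 mm/row 30.5
-0.083, -0.055, 0.019, -0.028, 0.035, 0.105, -1.000
-0.088, -0.049, 0.015, -0.028, 0.035, 0.105, -1.000
-0.092, -0.041, 0.012, -0.028, 0.035, 0.105, -1.000
-0.095, -0.034, 0.008, -0.028, 0.035, 0.105, -1.000
-0.098, -0.026, 0.005, -0.028, 0.035, 0.105, -1.000
-0.100, -0.018, 0.002, -0.028, 0.035, 0.105, -1.000
-0.101, -0.010, -0.001, -0.028, 0.035, 0.105, -1.000
-0.102, -0.001, -0.004, -0.028, 0.035, 0.105, -1.000
-0.101, 0.007, -0.007, -0.028, 0.035, 0.105, -1.000
-0.100, 0.016, -0.009, -0.028, 0.035, 0.105, -1.000
-0.098, 0.024, -0.012, -0.028, 0.035, 0.105, -1.000
-0.095, 0.033, -0.014, -0.028, 0.035, 0.105, -1.000
-0.092, 0.041, -0.015, -0.028, 0.035, 0.105, -1.000
-0.088, 0.048, -0.017, -0.028, 0.035, 0.105, -1.000
-0.083, 0.056, -0.018, -0.028, 0.035, 0.105, -1.000
-0.078, 0.063, -0.019, -0.028, 0.035, 0.105, -1.000
```

>>> play_rows(increments=[-0.083,-0.055,0.019,-0.028,0.035,0.105,-1,-0.088,-0.049,0.015,-0.028,0.035,0.105,-1,-0.092,-0.041,0.012,-0.028,0.035,0.105,-1,-0.095,-0.034,0.008,-0.028,0.035,0.105,-1,-0.098,-0.026,0.005,-0.028,0.035,0.105,-1,-0.1,-0.018,0.002,-0.028,0.035,0.105,-1,-0.101,-0.01,-0.001,-0.028,0.035,0.105,-1,-0.102,-0.001,-0.004,-0.028,0.035,0.105,-1])

```text
time_s: 0.97
position: [0.3167, 0.3369, 0.2053]
orientation: [[-0.553, 0.83, -0.068], [0.792, 0.55, 0.266], [0.258, 0.093, -0.962]]
contact_force: [0.3, 0.6, -0.6]
grip_width: 1.0
finger_force: 0.0
```

>>> play_rows(increments=[-0.101,0.007,-0.007,-0.028,0.035,0.105,-1,-0.1,0.016,-0.009,-0.028,0.035,0.105,-1,-0.098,0.024,-0.012,-0.028,0.035,0.105,-1,-0.095,0.033,-0.014,-0.028,0.035,0.105,-1,-0.092,0.041,-0.015,-0.028,0.035,0.105,-1,-0.088,0.048,-0.017,-0.028,0.035,0.105,-1,-0.083,0.056,-0.018,-0.028,0.035,0.105,-1,-0.078,0.063,-0.019,-0.028,0.035,0.105,-1])

```text
time_s: 1.63
position: [0.468, 0.15, 0.1601]
orientation: [[0.08, 0.996, 0.045], [0.863, -0.092, 0.498], [0.5, -0.001, -0.866]]
contact_force: [1.1, 1.1, 1.0]
grip_width: 0.996
finger_force: 0.0
```

```bash
python3 - <<'E'
from h import *
o=get_obs(); print(o["joint_pos"],o["position"],o["orientation"])
w=capture("wrist"); print({k:v for k,v in w.items() if k!="frame"}, w["frame"].shape)
cv2.imwrite("pics/w1.png",w["frame"]) 
print("tcp px",proj(w,o["position"],True))
for n,P in dict(cork=(.46,.077,.027),base=(.474,.229,.054),red=(.622,.186,.082),black=(.419,-.102,.074)).items(): print(n,proj(w,P,True))
E
```

```text
[-16.2766  13.3092 111.2747  32.5627  65.6473 -27.4189] [0.468  0.15   0.1601] [[ 0.0799  0.9958  0.045 ]
 [ 0.8625 -0.0917  0.4977]
 [ 0.4997 -0.001  -0.8662]]
{'vertical_fov': 65.70646984690485, 'cx': 281.96362632065893, 'cy': 212.5586057443152, 'eye': array([0.4665, 0.1477, 0.3018]), 'attitude': array([[ 0.9958,  0.089 , -0.0221],
       [-0.0917,  0.965 , -0.2458],
       [-0.0006,  0.2468,  0.9691]])} (420, 560, 3)
tcp px (np.float64(285.15925861871983), np.float64(287.96947422479843))
cork (np.float64(282.18532124463854), np.float64(375.8437833876229))
base (np.float64(282.1753251753498), np.float64(190.08497331987397))
red (np.float64(474.09532258386224), np.float64(216.8616748034328))
black (np.float64(253.56815463637335), np.float64(565.385606968087))
```

View pics/w1.png

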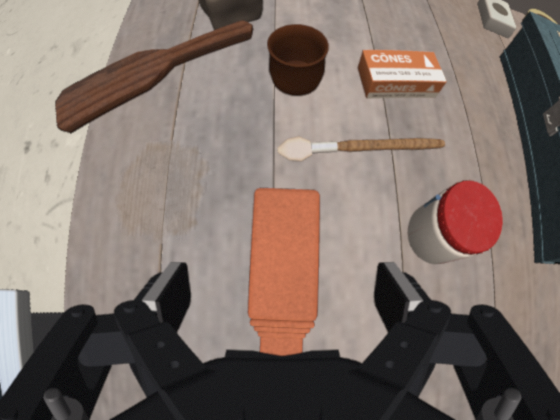

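The wrist view shows the lying flask's base centre at (286,189), predicted (282,190), and the red lid at (470,217), predicted (474,217). The top-view estimates hold, so I'll descend and grasp the flask body.

```bash
python3 - <<'E'
from h import *
plan(tilt(down(-6.5),30),[.467,.1436,.034],5,-1)
E
```

```text
rows 5 deg/row 0.15 mm/row 25.0
-0.043, -0.003, 0.071, -0.002, 0.001, 0.003, -1.000
-0.043, -0.003, 0.071, -0.002, 0.001, 0.003, -1.000
-0.043, -0.003, 0.071, -0.002, 0.001, 0.003, -1.000
-0.043, -0.003, 0.071, -0.002, 0.001, 0.003, -1.000
-0.043, -0.003, 0.071, -0.002, 0.001, 0.003, -1.000
```

>>> play_rows(increments=[-0.043,-0.003,0.071,-0.002,0.001,0.003,-1,-0.043,-0.003,0.071,-0.002,0.001,0.003,-1,-0.043,-0.003,0.071,-0.002,0.001,0.003,-1,-0.043,-0.003,0.071,-0.002,0.001,0.003,-1,-0.043,-0.003,0.071,-0.002,0.001,0.003,-1,0,0,0,0,0,0,-1,0,0,0,0,0,0,1,0,0,0,0,0,0,1], grip_force=70)

```text
time_s: 2.35
position: [0.463, 0.1495, 0.0367]
orientation: [[0.087, 0.995, 0.052], [0.86, -0.101, 0.499], [0.502, 0.001, -0.865]]
contact_force: [1.5, -0.5, 2.3]
grip_width: 0.745
finger_force: 0.3
```

>>> play_rows(increments=[0,0,0,0,0,0,1,0,0,0,0,0,0,1,0,0,0,0,0,0,1,0,0,0,0,0,0,1,0,0,0,0,0,0,1,0,0,0,0,0,0,1,0,0,0,0,0,0,1,0,0,0,0,0,0,1])

```text
time_s: 3.02
position: [0.4642, 0.149, 0.0377]
orientation: [[0.085, 0.995, 0.055], [0.861, -0.101, 0.499], [0.502, 0.005, -0.865]]
contact_force: [0.7, -2.0, 6.4]
grip_width: 0.626
finger_force: 73.6
```

```bash
python3 - <<'E'
from h import *
R=get_obs()["orientation"]; p=get_obs()["position"]; print(p,R, get_obs()["joint_pos"])
y=R[:,1]; print("y yaw",np.degrees(np.arctan2(y[1],y[0])))
s=plan(R,p+[0,0,.14],5,1)
# upright: remove tilt assumed level flask: pure -90 about tool y
plan(tilt(R,-90),p+[0,0.0,.14],15,1,start=s)
E
```

```text
[0.4642 0.149  0.0377] [[ 0.0851  0.9948  0.0554]
 [ 0.8608 -0.1014  0.4987]
 [ 0.5017  0.0053 -0.865 ]] [-16.7196  25.1066 118.3461  40.0214  50.126  -40.8508]
y yaw -5.821816100469593
rows 5 deg/row 0.0 mm/row 28.0
0.047, 0.000, -0.081, 0.000, 0.000, 0.000, 1.000
0.047, 0.000, -0.081, 0.000, 0.000, 0.000, 1.000
0.047, 0.000, -0.081, 0.000, 0.000, 0.000, 1.000
0.047, 0.000, -0.081, 0.000, 0.000, 0.000, 1.000
0.047, 0.000, -0.081, 0.000, 0.000, 0.000, 1.000
rows 15 deg/row 6.0 mm/row 0.0
0.000, 0.000, 0.000, 0.000, -0.133, 0.000, 1.000
0.000, 0.000, 0.000, 0.000, -0.133, 0.000, 1.000
0.000, 0.000, 0.000, 0.000, -0.133, 0.000, 1.000
0.000, 0.000, 0.000, 0.000, -0.133, 0.000, 1.000
0.000, 0.000, 0.000, 0.000, -0.133, 0.000, 1.000
0.000, 0.000, 0.000, 0.000, -0.133, 0.000, 1.000
0.000, 0.000, 0.000, 0.000, -0.133, 0.000, 1.000
0.000, 0.000, 0.000, 0.000, -0.133, 0.000, 1.000
0.000, 0.000, 0.000, 0.000, -0.133, 0.000, 1.000
0.000, 0.000, 0.000, 0.000, -0.133, 0.000, 1.000
0.000, 0.000, 0.000, 0.000, -0.133, 0.000, 1.000
0.000, 0.000, 0.000, 0.000, -0.133, 0.000, 1.000
0.000, 0.000, 0.000, 0.000, -0.133, 0.000, 1.000
0.000, 0.000, 0.000, 0.000, -0.133, 0.000, 1.000
0.000, 0.000, 0.000, 0.000, -0.133, 0.000, 1.000
```

>>> play_rows(increments=[0.047,0,-0.081,0,0,0,1,0.047,0,-0.081,0,0,0,1,0.047,0,-0.081,0,0,0,1,0.047,0,-0.081,0,0,0,1,0.047,0,-0.081,0,0,0,1,0,0,0,0,-0.133,0,1,0,0,0,0,-0.133,0,1,0,0,0,0,-0.133,0,1])

```text
time_s: 3.68
position: [0.4627, 0.1484, 0.1782]
orientation: [[0.1, 0.995, 0.026], [0.973, -0.103, 0.204], [0.206, 0.005, -0.979]]
contact_force: [-1.1, -0.2, -3.1]
grip_width: 0.625
finger_force: 74.9
```

>>> play_rows(increments=[0,0,0,0,-0.133,0,1,0,0,0,0,-0.133,0,1,0,0,0,0,-0.133,0,1,0,0,0,0,-0.133,0,1,0,0,0,0,-0.133,0,1,0,0,0,0,-0.133,0,1,0,0,0,0,-0.133,0,1,0,0,0,0,-0.133,0,1])

```text
time_s: 4.35
position: [0.4623, 0.1502, 0.1777]
orientation: [[0.084, 0.995, -0.056], [0.806, -0.101, -0.584], [-0.587, 0.004, -0.81]]
contact_force: [-0.7, -1.2, -3.4]
grip_width: 0.626
finger_force: 75.0
```

>>> play_rows(increments=[0,0,0,0,-0.133,0,1,0,0,0,0,-0.133,0,1,0,0,0,0,-0.133,0,1,0,0,0,0,-0.133,0,1,0,0,0,0,0,0,1,0,0,0,0,0,0,1,0,0,0,0,0,0,1,0,0,0,0,0,0,1])

```text
time_s: 5.02
position: [0.4625, 0.1492, 0.1776]
orientation: [[0.054, 0.995, -0.086], [0.506, -0.102, -0.857], [-0.861, 0.003, -0.509]]
contact_force: [0.2, -0.8, -2.1]
grip_width: 0.627
finger_force: 75.0
```

```bash
python3 - <<'E'
from h import *
o=get_obs(); print(o["position"],o["orientation"],o["joint_pos"],o["grip_width"])
t=capture("scene"); cv2.imwrite("pics/s2.png",cv2.resize(t["frame"][120:320,130:410],None,fx=2.8,fy=2.8,interpolation=cv2.INTER_CUBIC))
E
```

```text
[0.4625 0.1492 0.1776] [[ 0.0543  0.9948 -0.0863]
 [ 0.5059 -0.102  -0.8566]
 [-0.8609  0.0028 -0.5088]] [ 31.8901  38.4294  86.3162 -43.5226  98.1692  49.0949] 0.6273468598811821
```

View pics/s2.png

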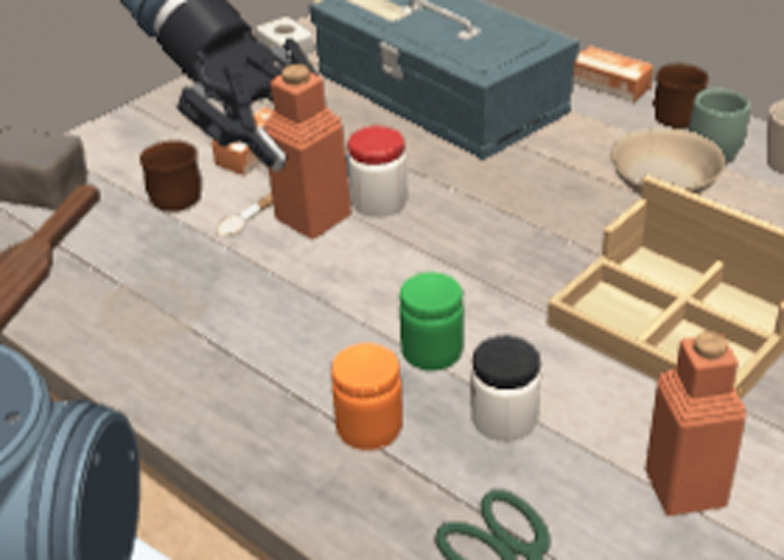

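Flask upright and the grip is firm: cork up at crop (297,75), clear of the red jar. Lowering.

>>> play_rows(increments=[0.049,0,0.029,0,-0.011,0,1,0.049,0,0.029,0,0,0,1,0.049,0,0.029,0,0,0,1,0.049,0,0.029,0,0,0,1,0.049,0,0.029,0,0,0,1,0.009,0,0.005,0,0,0,1,0.009,0,0.005,0,0,0,1,0,0,0,0,0,0,1])

```text
time_s: 5.73
position: [0.4618, 0.148, 0.086]
orientation: [[0.05, 0.995, -0.088], [0.491, -0.102, -0.865], [-0.87, -0.0, -0.493]]
contact_force: [-1.4, 1.8, 9.3]
grip_width: 0.626
finger_force: 74.4
```

>>> play_rows(increments=[0.004,0,0.003,0,0,0,1,0.004,0,0.003,0,0,0,1,0.004,0,0.003,0,0,0,1,0.004,0,0.003,0,0,0,1,0,0,0,0,0,0,1,0,0,0,0,0,0,1,0,0,0,0,0,0,1,0,0,0,0,0,0,1])

```text
time_s: 6.4
position: [0.4625, 0.1467, 0.0847]
orientation: [[0.053, 0.995, -0.087], [0.487, -0.102, -0.868], [-0.872, 0.004, -0.49]]
contact_force: [-1.6, 2.3, 28.8]
grip_width: 0.625
finger_force: 71.9
```

>>> play_rows(increments=[-0.01,0,-0.006,0,0,0,1,0,0,0,0,0,0,1,0,0,0,0,0,0,-0.3,0,0,0,0,0,0,-0.6,0,0,0,0,0,0,-1,0,0,0,0,0,0,-1,0,0,0,0,0,0,-1,0,0,0,0,0,0,-1])

```text
time_s: 7.07
position: [0.4619, 0.1478, 0.0818]
orientation: [[0.05, 0.995, -0.088], [0.495, -0.101, -0.863], [-0.867, -0.0, -0.498]]
contact_force: [-0.1, -0.2, 0.6]
grip_width: 0.999
finger_force: 0.0
```

>>> play_rows(increments=[0,0,-0.03,0,0,0,-1,0,0,-0.06,0,0,0,-1,0,0,-0.1,0,0,0,-1,0,0,-0.1,0,0,0,-1,0,0,-0.1,0,0,0,-1,0,0,-0.1,0,0,0,-1,0,0,0,0,0,0,-1,0,0,0,0,0,0,-1])

```text
time_s: 7.73
position: [0.4751, 0.2765, 0.1559]
orientation: [[0.051, 0.995, -0.085], [0.497, -0.099, -0.862], [-0.866, 0.002, -0.5]]
contact_force: [0.0, -0.4, -0.5]
grip_width: 0.999
finger_force: 0.0
```

```bash
python3 - <<'E'
from h import *
o=get_obs(); print(o["position"],o["orientation"],o["joint_pos"],o["grip_width"])
t=capture("scene");u=capture("top"); 
a=cv2.resize(t["frame"][120:240,190:330],(700,600),interpolation=cv2.INTER_CUBIC)[:,150:550]
b=cv2.resize(u["frame"][145:265,190:310],(600,600),interpolation=cv2.INTER_CUBIC)[:,:400]
cv2.imwrite("pics/s3.png",np.hstack([a,b]))
E
```

```text
[0.4751 0.2765 0.1559] [[ 0.0514  0.9951 -0.0847]
 [ 0.4972 -0.0991 -0.862 ]
 [-0.8661  0.0022 -0.4999]] [ 39.9002  48.5322  69.3048 -39.718  108.2398  49.4203] 0.9993881466541079
```

View pics/s3.png

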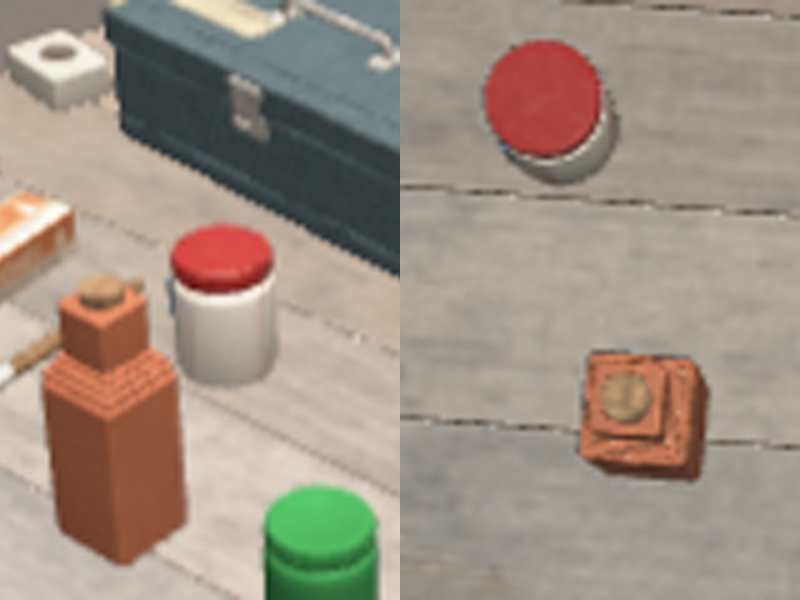

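The flask stands by itself. In the right half, its cork is at (627,398) and the red jar at (545,98), undisturbed. Next is a top-down neck grasp.

```bash
python3 - <<'E'
from h import *
u=capture("top"); s=capture("scene")
P=plane(u,190+227/5-.4,145+398/5-.4,.16); Q=plane(s,190+(150+102)/5-.4,120+284/5-.4,.16); print("cork",P,Q)
R0=get_obs()["orientation"];p0=get_obs()["position"]
a=plan(R0,p0+[0,0,.10],3,-1)
b=plan(down(-5.8),[P[0],P[1],.24],10,-1,start=a)
c=plan(down(-5.8),[P[0],P[1],.137],5,-1,start=b)
E
```

```text
cork [0.4606 0.1361 0.16  ] [0.463  0.1348 0.16  ]
rows 3 deg/row 0.0 mm/row 33.3
-0.096, -0.000, -0.055, 0.000, 0.000, 0.000, -1.000
-0.096, -0.000, -0.055, 0.000, 0.000, 0.000, -1.000
-0.096, -0.000, -0.055, 0.000, 0.000, 0.000, -1.000
rows 10 deg/row 6.02 mm/row 13.9
-0.019, 0.000, 0.042, -0.000, 0.134, 0.000, -1.000
-0.023, 0.000, 0.040, -0.000, 0.134, 0.000, -1.000
-0.027, 0.000, 0.038, -0.000, 0.134, 0.000, -1.000
-0.031, 0.000, 0.035, -0.000, 0.134, 0.000, -1.000
-0.034, 0.000, 0.031, -0.000, 0.134, 0.000, -1.000
-0.037, 0.000, 0.027, -0.000, 0.134, 0.000, -1.000
-0.040, 0.000, 0.023, -0.000, 0.134, 0.000, -1.000
-0.042, 0.000, 0.019, -0.000, 0.134, 0.000, -1.000
-0.044, 0.000, 0.014, -0.000, 0.134, 0.000, -1.000
-0.045, 0.000, 0.010, -0.000, 0.134, 0.000, -1.000
rows 5 deg/row 0.0 mm/row 20.6
0.000, 0.000, 0.069, 0.000, 0.000, 0.000, -1.000
0.000, 0.000, 0.069, 0.000, 0.000, 0.000, -1.000
0.000, 0.000, 0.069, 0.000, 0.000, 0.000, -1.000
0.000, 0.000, 0.069, 0.000, 0.000, 0.000, -1.000
0.000, 0.000, 0.069, 0.000, 0.000, 0.000, -1.000
```

>>> play_rows(increments=[-0.096,0,-0.055,0,0,0,-1,-0.096,0,-0.055,0,0,0,-1,-0.096,0,-0.055,0,0,0,-1,-0.019,0,0.042,0,0.134,0,-1,-0.023,0,0.04,0,0.134,0,-1,-0.027,0,0.038,0,0.134,0,-1,-0.031,0,0.035,0,0.134,0,-1,-0.034,0,0.031,0,0.134,0,-1])

```text
time_s: 8.6
position: [0.4674, 0.2048, 0.2473]
orientation: [[0.089, 0.995, -0.05], [0.864, -0.102, -0.493], [-0.496, 0.001, -0.868]]
contact_force: [-0.4, -0.2, 0.7]
grip_width: 1.001
finger_force: 0.0
```

>>> play_rows(increments=[-0.037,0,0.027,0,0.134,0,-1,-0.04,0,0.023,0,0.134,0,-1,-0.042,0,0.019,0,0.134,0,-1,-0.044,0,0.014,0,0.134,0,-1,-0.045,0,0.01,0,0.134,0,-1,0,0,0,0,0,0,-1,0,0,0,0,0,0,-1,0,0,0,0,0,0,-1])

```text
time_s: 9.27
position: [0.4605, 0.1367, 0.2397]
orientation: [[0.104, 0.995, -0.001], [0.995, -0.104, 0.002], [0.002, -0.001, -1.0]]
contact_force: [-0.3, 1.0, -0.2]
grip_width: 1.0
finger_force: 0.0
```

```bash
python3 - <<'E'
from h import *
o=get_obs(); print(o["position"],o["orientation"],o["joint_pos"])
w=capture("wrist"); cv2.imwrite("w_last.png",w["frame"])
print("expected cork px",proj(w,(.461,.136,.16),True))
plan(down(-5.8),[.461,.136,.137],6,-1)
E
```

```text
[0.4605 0.1367 0.2397] [[ 0.1035  0.9946 -0.0007]
 [ 0.9946 -0.1035  0.0019]
 [ 0.0018 -0.0009 -1.    ]] [ 3.1189  8.0611 98.0338  0.1154 73.94    9.0287]
expected cork px (np.float64(285.01765947071885), np.float64(230.16861202776033))
rows 6 deg/row 0.02 mm/row 17.1
-0.001, 0.000, 0.057, -0.000, -0.000, -0.000, -1.000
-0.001, 0.000, 0.057, -0.000, -0.000, -0.000, -1.000
-0.001, 0.000, 0.057, -0.000, -0.000, -0.000, -1.000
-0.001, 0.000, 0.057, -0.000, -0.000, -0.000, -1.000
-0.001, 0.000, 0.057, -0.000, -0.000, -0.000, -1.000
-0.001, 0.000, 0.057, -0.000, -0.000, -0.000, -1.000
```

>>> play_rows(increments=[0,0,0.057,0,0,0,-1,0,0,0.057,0,0,0,-1,0,0,0.057,0,0,0,-1,0,0,0.057,0,0,0,-1,0,0,0.057,0,0,0,-1,0,0,0.057,0,0,0,-1,0,0,0,0,0,0,-1,0,0,0,0,0,0,0.2], grip_force=60)

```text
time_s: 9.98
position: [0.46, 0.1393, 0.1365]
orientation: [[0.098, 0.995, -0.003], [0.995, -0.098, 0.002], [0.002, -0.003, -1.0]]
contact_force: [0.3, 0.2, 0.9]
grip_width: 0.885
finger_force: 0.0
```

>>> play_rows(increments=[0,0,0,0,0,0,0.4,0,0,0,0,0,0,1,0,0,0,0,0,0,1,0,0,0,0,0,0,1,0,0,0,0,0,0,1,0,0,0,0,0,0,1,0,0,0,0,0,0,1,0,0,0,0,0,0,1])

```text
time_s: 10.65
position: [0.462, 0.1379, 0.1386]
orientation: [[0.102, 0.995, 0.003], [0.995, -0.102, 0.003], [0.004, 0.003, -1.0]]
contact_force: [1.3, 0.9, 6.0]
grip_width: 0.389
finger_force: 61.2
```

```bash
python3 - <<'E'
from h import *
o=get_obs(); p=o["position"]; print(p,o["grip_width"],o["finger_force"],o["orientation"])
D=down(-4.5); T=[.6635,-.130,.262]
a=plan(D,p+[0,0,.125],5,1)
b=plan(D,T,11,1,start=a)
E
```

```text
[0.462  0.1379 0.1386] 0.38875450617994056 61.20896778882255 [[ 0.1015  0.9948  0.0034]
 [ 0.9948 -0.1015  0.0034]
 [ 0.0038  0.003  -1.    ]]
rows 5 deg/row 0.27 mm/row 25.0
0.000, 0.000, -0.083, 0.001, -0.001, -0.006, 1.000
0.000, 0.000, -0.083, 0.001, -0.001, -0.006, 1.000
0.000, 0.000, -0.083, 0.001, -0.001, -0.006, 1.000
0.000, 0.000, -0.083, 0.001, -0.001, -0.006, 1.000
0.000, 0.000, -0.083, 0.001, -0.001, -0.006, 1.000
rows 11 deg/row 0.0 mm/row 30.5
-0.076, 0.067, 0.000, 0.000, 0.000, 0.000, 1.000
-0.076, 0.067, 0.000, 0.000, 0.000, 0.000, 1.000
-0.076, 0.067, 0.000, 0.000, 0.000, 0.000, 1.000
-0.076, 0.067, 0.000, 0.000, 0.000, 0.000, 1.000
-0.076, 0.067, 0.000, 0.000, 0.000, 0.000, 1.000
-0.076, 0.067, 0.000, 0.000, 0.000, 0.000, 1.000
-0.076, 0.067, 0.000, 0.000, 0.000, 0.000, 1.000
-0.076, 0.067, 0.000, 0.000, 0.000, 0.000, 1.000
-0.076, 0.067, 0.000, 0.000, 0.000, 0.000, 1.000
-0.076, 0.067, 0.000, 0.000, 0.000, 0.000, 1.000
-0.076, 0.067, 0.000, 0.000, 0.000, 0.000, 1.000
```

>>> play_rows(increments=[0,0,-0.083,0,0,-0.006,1,0,0,-0.083,0,0,-0.006,1,0,0,-0.083,0,0,-0.006,1,0,0,-0.083,0,0,-0.006,1,0,0,-0.083,0,0,-0.006,1,-0.076,0.067,0,0,0,0,1,-0.076,0.067,0,0,0,0,1,-0.076,0.067,0,0,0,0,1])

```text
time_s: 11.32
position: [0.5157, 0.064, 0.2621]
orientation: [[0.076, 0.997, 0.001], [0.997, -0.076, 0.003], [0.003, 0.001, -1.0]]
contact_force: [-0.6, 0.2, -3.5]
grip_width: 0.39
finger_force: 61.3
```

>>> play_rows(increments=[-0.076,0.067,0,0,0,0,1,-0.076,0.067,0,0,0,0,1,-0.076,0.067,0,0,0,0,1,-0.076,0.067,0,0,0,0,1,-0.076,0.067,0,0,0,0,1,-0.076,0.067,0,0,0,0,1,-0.076,0.067,0,0,0,0,1,-0.076,0.067,0,0,0,0,1])

```text
time_s: 11.98
position: [0.6619, -0.1311, 0.2601]
orientation: [[0.078, 0.997, -0.002], [0.997, -0.078, 0.004], [0.004, -0.002, -1.0]]
contact_force: [1.0, 0.1, -2.8]
grip_width: 0.388
finger_force: 61.3
```

>>> play_rows(increments=[0,0,0,0,0,0,1,0,0,0,0,0,0,1,0,0,0,0,0,0,1,0,0,0,0,0,0,1,0,0,0,0,0,0,1,0,0,0,0,0,0,1,0,0,0,0,0,0,1,0,0,0,0,0,0,1])

```text
time_s: 12.65
position: [0.6618, -0.1292, 0.2617]
orientation: [[0.077, 0.997, 0.001], [0.997, -0.077, 0.003], [0.003, 0.001, -1.0]]
contact_force: [-0.1, -0.6, -3.1]
grip_width: 0.387
finger_force: 62.0
```

```bash
python3 - <<'E'
from h import *
o=get_obs(); p=o["position"]; print(p,o["grip_width"],o["orientation"])
w=capture("wrist"); u=capture("top"); s=capture("scene")
for c,n,f in ((w,"w",1),(u,"t",0),(s,"s",0)):
    print(n,[np.round(proj(c,q,f)).tolist() for q in ((.619,-.173,.032),(.7085,-.0855,.09))])
a=cv2.resize(w["frame"],(533,400)); b=cv2.resize(s["frame"][110:270,310:450],(267*3//3,400*267//267*1))
cv2.imwrite("pics/p4.png",np.hstack([a,cv2.resize(s["frame"][80:280,310:443],(266,400),interpolation=cv2.INTER_CUBIC)]))
plan(down(-4.5),[.6635,-.128,.160],6,1)
E
```

```text
[ 0.6618 -0.1292  0.2617] 0.38683059921582824 [[ 0.0769  0.997   0.001 ]
 [ 0.997  -0.0769  0.0027]
 [ 0.0027  0.0008 -1.    ]]
w [[249.0, 227.0], [331.0, 148.0]]
t [[357.0, 168.0], [325.0, 129.0]]
s [[372.0, 226.0], [360.0, 182.0]]
rows 6 deg/row 0.03 mm/row 16.9
0.001, 0.001, 0.056, 0.000, -0.001, 0.000, 1.000
0.001, 0.001, 0.056, 0.000, -0.001, 0.000, 1.000
0.001, 0.001, 0.056, 0.000, -0.001, 0.000, 1.000
0.001, 0.001, 0.056, 0.000, -0.001, 0.000, 1.000
0.001, 0.001, 0.056, 0.000, -0.001, 0.000, 1.000
0.001, 0.001, 0.056, 0.000, -0.001, 0.000, 1.000
```

View pics/p4.png

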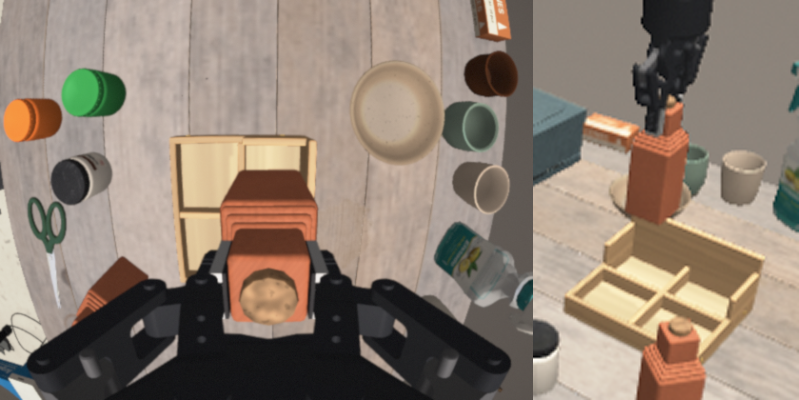

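The wrist half shows the crate's back-left corner at about (332,144) in full-image pixels, predicted (331,148). The flask hangs straight over the back-left bay, so I'll lower it.

>>> play_rows(increments=[0.008,0.005,0.061,0,0,0,1,0,0,0.061,0,0,0,1,0,0,0.061,0,0,0,1,0,0,0.061,0,0,0,1,0,0,0.061,0,0,0,1,0,0,0.055,0,0,0,1,0,0,0.004,0,0,0,1,0,0,0.004,0,0,0,1])

```text
time_s: 13.47
position: [0.6632, -0.127, 0.15]
orientation: [[0.078, 0.997, -0.001], [0.997, -0.078, 0.004], [0.003, -0.002, -1.0]]
contact_force: [0.7, -0.7, -2.4]
grip_width: 0.39
finger_force: 62.0
```

>>> play_rows(increments=[0,0,0.005,0,0,0,1,0,0,0.005,0,0,0,1,0,0,0.005,0,0,0,1,0,0,0.003,0,0,0,1,0,0,0,0,0,0,1,0,0,0,0,0,0,1,0,0,0,0,0,0,1,0,0,0,0,0,0,1])

```text
time_s: 14.13
position: [0.6642, -0.1273, 0.1466]
orientation: [[0.078, 0.997, 0.002], [0.997, -0.078, 0.002], [0.002, 0.002, -1.0]]
contact_force: [-0.3, -0.3, 5.2]
grip_width: 0.391
finger_force: 63.1
```

>>> play_rows(increments=[0,0,-0.002,0,0,0,0.2,0,0,0,0,0,0,-0.2,0,0,0,0,0,0,-0.6,0,0,0,0,0,0,-0.6,0,0,0,0,0,0,-0.6,0,0,-0.04,0,0,0,-0.6,0,0,-0.08,0,0,0,-0.6,0,0,-0.12,0,0,0,-0.6])

```text
time_s: 14.8
position: [0.6617, -0.1267, 0.2157]
orientation: [[0.078, 0.997, -0.006], [0.997, -0.078, 0.005], [0.005, -0.007, -1.0]]
contact_force: [0.3, -0.3, -0.1]
grip_width: 0.798
finger_force: 0.0
```

```bash
python3 - <<'E'
from h import *
o=get_obs(); p=o["position"]; print(p,o["grip_width"])
a=plan(down(-4.5),[.66,-.135,.26],2,-1)
b=plan(down(45),[.437,-.235,.26],9,-1,start=a)
E
```

```text
[ 0.6617 -0.1267  0.2157] 0.7977345296156583
rows 2 deg/row 0.24 mm/row 22.6
-0.014, -0.002, -0.074, -0.004, -0.003, 0.001, -1.000
-0.014, -0.002, -0.074, -0.004, -0.003, 0.001, -1.000
rows 9 deg/row 5.5 mm/row 27.2
-0.043, -0.079, 0.000, 0.000, 0.000, -0.122, -1.000
-0.036, -0.083, 0.000, 0.000, 0.000, -0.122, -1.000
-0.027, -0.086, 0.000, 0.000, 0.000, -0.122, -1.000
-0.019, -0.088, 0.000, 0.000, 0.000, -0.122, -1.000
-0.010, -0.090, 0.000, 0.000, 0.000, -0.122, -1.000
-0.002, -0.090, 0.000, 0.000, 0.000, -0.122, -1.000
0.007, -0.090, 0.000, 0.000, 0.000, -0.122, -1.000
0.015, -0.089, 0.000, 0.000, 0.000, -0.122, -1.000
0.024, -0.087, 0.000, 0.000, 0.000, -0.122, -1.000
```

>>> play_rows(increments=[0,0,-0.074,0,0,0,-1,0,0,-0.074,0,0,0,-1,-0.037,-0.079,0,0,0,-0.122,-1,-0.03,-0.083,0,0,0,-0.122,-1,-0.022,-0.086,0,0,0,-0.122,-1,-0.019,-0.088,0,0,0,-0.122,-1,-0.02,-0.09,0,0,0,-0.122,-1,-0.02,-0.09,0,0,0,-0.122,-1])

```text
time_s: 15.47
position: [0.5171, -0.1965, 0.2633]
orientation: [[-0.482, 0.876, 0.001], [0.876, 0.482, 0.002], [0.002, 0.002, -1.0]]
contact_force: [-0.4, -0.6, 0.8]
grip_width: 0.999
finger_force: 0.0
```

```bash
python3 - <<'E'
from h import *
o=get_obs(); p=o["position"]; print(p)
plan(down(47),[.437,-.269,.26],5,-1)
E
```

```text
[ 0.5171 -0.1965  0.2633]
rows 5 deg/row 3.64 mm/row 21.6
-0.017, -0.070, 0.002, 0.001, -0.000, -0.081, -1.000
-0.012, -0.071, 0.002, 0.001, -0.000, -0.081, -1.000
-0.008, -0.072, 0.002, 0.001, -0.000, -0.081, -1.000
-0.003, -0.072, 0.002, 0.001, -0.000, -0.081, -1.000
0.002, -0.072, 0.002, 0.001, -0.000, -0.081, -1.000
```

>>> play_rows(increments=[-0.017,-0.07,0.002,0,0,-0.081,-1,-0.012,-0.071,0.002,0,0,-0.081,-1,-0.008,-0.072,0.002,0,0,-0.081,-1,-0.003,-0.072,0.002,0,0,-0.081,-1,0.002,-0.072,0.002,0,0,-0.081,-1,0,0,0,0,0,0,-1,0,0,0,0,0,0,-1,0,0,0,0,0,0,-1])

```text
time_s: 16.13
position: [0.4382, -0.2687, 0.2596]
orientation: [[-0.727, 0.687, 0.002], [0.687, 0.727, 0.003], [0.001, 0.003, -1.0]]
contact_force: [-0.1, 0.4, -0.3]
grip_width: 0.998
finger_force: 0.0
```

```bash
python3 - <<'E'
from h import *
o=get_obs(); p=o["position"]; print(p,o["orientation"][:,1],o["joint_pos"])
w=capture("wrist"); u=capture("top")
print("cork expected",proj(w,(.437,-.269,.16),True), "mine tcp axis",proj(w,[p[0],p[1],.16],True))
for n,P in dict(red=(.622,.186,.082),black=(.419,-.102,.074),fl=(.544,-.071,.032),fr=(.531,-.26,.032)).items(): print(n,proj(w,P,True))
a=w["frame"][100:340,140:420]
cv2.imwrite("pics/p5.png",cv2.resize(a,None,fx=2.4,fy=2.4,interpolation=cv2.INTER_CUBIC))
E
```

```text
[ 0.4382 -0.2687  0.2596] [0.6868 0.7268 0.003 ] [-44.0727  10.7322  91.9034   0.1757  77.401  -90.7342]
cork expected (np.float64(281.2922039738993), np.float64(220.83196536791044)) mine tcp axis (np.float64(282.81541731629983), np.float64(221.7015139861633))
red (np.float64(607.6375735252493), np.float64(79.23648005194309))
black (np.float64(393.1800506418194), np.float64(68.17498283285681))
fl (np.float64(462.62490967131544), np.float64(141.63199726741283))
fr (np.float64(342.07709657493353), np.float64(239.2019146460837))
```

View pics/p5.png

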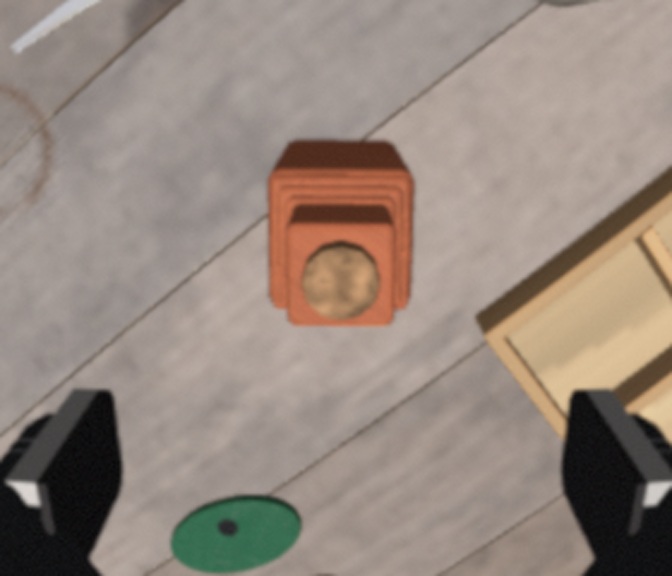

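The cork is at wrist pixel (282,217), against (283,222) for the TCP axis. The flask is square to the jaws, about 4 mm ahead along tool x. Descending and gripping.

>>> play_rows(increments=[0.012,0,0.067,0,0,0,-1,0,0,0.067,0,0,0,-1,0,0,0.067,0,0,0,-1,0,0,0.067,0,0,0,-1,0,0,0.067,0,0,0,-1,0,0,0.067,0,0,0,-1,0,0,0,0,0,0,-1,0,0,0,0,0,0,0.2])

```text
time_s: 16.9
position: [0.4353, -0.2649, 0.1377]
orientation: [[-0.729, 0.685, -0.001], [0.685, 0.728, 0.005], [0.004, 0.003, -1.0]]
contact_force: [0.2, -1.0, 0.3]
grip_width: 0.887
finger_force: 0.0
```

>>> play_rows(increments=[0,0,0,0,0,0,0.4,0,0,0,0,0,0,1,0,0,0,0,0,0,1,0,0,0,0,0,0,1,0,0,0,0,0,0,1,0,0,0,0,0,0,1,0,0,0,0,0,0,1,0,0,0,0,0,0,1])

```text
time_s: 17.57
position: [0.4361, -0.2667, 0.1398]
orientation: [[-0.728, 0.686, 0.003], [0.686, 0.728, 0.001], [-0.002, 0.003, -1.0]]
contact_force: [-0.1, 1.1, 5.4]
grip_width: 0.391
finger_force: 61.0
```

```bash
python3 - <<'E'
from h import *
o=get_obs(); p=o["position"]; print(p,o["grip_width"],o["finger_force"],o["orientation"][:,1])
D=down(-4.5)
a=plan(o["orientation"],p+[0,0,.115],4,1)
b=plan(D,[.656,-.221,p[2]+.115],9,1,start=a)
E
```

```text
[ 0.4361 -0.2667  0.1398] 0.3911395179666464 61.00598216056824 [0.6857 0.7279 0.0026]
rows 4 deg/row 0.0 mm/row 28.8
-0.000, 0.000, -0.096, 0.000, 0.000, 0.000, 1.000
-0.000, 0.000, -0.096, 0.000, 0.000, 0.000, 1.000
-0.000, 0.000, -0.096, 0.000, 0.000, 0.000, 1.000
-0.000, 0.000, -0.096, 0.000, 0.000, 0.000, 1.000
rows 9 deg/row 5.69 mm/row 25.0
-0.048, 0.068, 0.000, 0.000, 0.000, 0.126, 1.000
-0.041, 0.073, 0.000, 0.000, 0.000, 0.126, 1.000
-0.033, 0.076, 0.000, 0.000, 0.000, 0.126, 1.000
-0.026, 0.079, 0.000, 0.000, 0.000, 0.126, 1.000
-0.018, 0.081, 0.000, 0.000, 0.000, 0.126, 1.000
-0.009, 0.083, 0.000, 0.000, 0.000, 0.126, 1.000
-0.001, 0.083, 0.000, 0.000, 0.000, 0.126, 1.000
0.007, 0.083, 0.000, 0.000, 0.000, 0.126, 1.000
0.015, 0.082, 0.000, 0.000, 0.000, 0.126, 1.000
```

>>> play_rows(increments=[0,0,-0.096,0,0,0,1,0,0,-0.096,0,0,0,1,0,0,-0.096,0,0,0,1,0,0,-0.096,0,0,0,1,-0.048,0.068,0,0,0,0.126,1,-0.041,0.073,0,0,0,0.126,1,-0.033,0.076,0,0,0,0.126,1,-0.026,0.079,0,0,0,0.126,1])

```text
time_s: 18.23
position: [0.5336, -0.2457, 0.2536]
orientation: [[-0.402, 0.916, -0.0], [0.916, 0.402, 0.003], [0.003, 0.001, -1.0]]
contact_force: [0.2, -0.4, -2.4]
grip_width: 0.388
finger_force: 60.9
```

>>> play_rows(increments=[-0.018,0.081,0,0,0,0.126,1,-0.009,0.083,0,0,0,0.126,1,-0.001,0.083,0,0,0,0.126,1,0.007,0.083,0,0,0,0.126,1,0.015,0.082,0,0,0,0.126,1,0,0,0,0,0,0,1,0,0,0,0,0,0,1,0,0,0,0,0,0,1])

```text
time_s: 18.9
position: [0.6544, -0.2204, 0.2528]
orientation: [[0.074, 0.997, -0.002], [0.997, -0.074, 0.004], [0.003, -0.002, -1.0]]
contact_force: [0.3, -0.4, -2.3]
grip_width: 0.39
finger_force: 61.9
```

```bash
python3 - <<'E'
from h import *
o=get_obs(); p=o["position"]; print(p,o["grip_width"],o["orientation"])
plan(down(-4.5),[.656,-.221,.153],5,1)
E
```

```text
[ 0.6544 -0.2204  0.2528] 0.38950212339310536 [[ 0.0738  0.9973 -0.0019]
 [ 0.9973 -0.0738  0.0036]
 [ 0.0035 -0.0021 -1.    ]]
rows 5 deg/row 0.07 mm/row 20.0
-0.001, 0.001, 0.067, -0.001, -0.001, 0.001, 1.000
-0.001, 0.001, 0.067, -0.001, -0.001, 0.001, 1.000
-0.000, 0.001, 0.067, -0.001, -0.001, 0.001, 1.000
-0.000, 0.001, 0.067, -0.001, -0.001, 0.001, 1.000
-0.000, 0.001, 0.067, -0.001, -0.001, 0.001, 1.000
```

>>> play_rows(increments=[0,0.005,0.067,0,0,0.003,1,0,0,0.067,0,0,0,1,0,0,0.067,0,0,0,1,0,0,0.067,0,0,0,1,0,0,0.065,0,0,0,1,0,0,0.004,0,0,0,1,0,0,0.004,0,0,0,1,0,0,0.004,0,0,0,1])

```text
time_s: 19.57
position: [0.6566, -0.2209, 0.1517]
orientation: [[0.078, 0.997, 0.002], [0.997, -0.078, 0.002], [0.002, 0.001, -1.0]]
contact_force: [0.1, -0.5, -2.6]
grip_width: 0.388
finger_force: 61.9
```

>>> play_rows(increments=[0,0,0.005,0,0,0,1,0,0,0.004,0,0,0,1,0,0,0,0,0,0,1,0,0,0,0,0,0,1,0,0,0,0,0,0,1,0,0,0,0,0,0,1,0,0,0,0,0,0,1,0,0,0,0,0,0,1])

```text
time_s: 20.23
position: [0.6569, -0.2203, 0.1481]
orientation: [[0.078, 0.997, 0.001], [0.997, -0.078, 0.003], [0.003, 0.001, -1.0]]
contact_force: [-0.3, 1.0, 0.5]
grip_width: 0.391
finger_force: 62.3
```

>>> play_rows(increments=[0,0,0.003,0,0,0,1,0,0,0,0,0,0,0.2,0,0,0,0,0,0,-0.2,0,0,0,0,0,0,-0.6,0,0,0,0,0,0,-0.6,0,0,-0.04,0,0,0,-0.6,0,0,-0.08,0,0,0,-0.6,0,0,-0.12,0,0,0,-0.6])

```text
time_s: 20.9
position: [0.655, -0.2197, 0.2162]
orientation: [[0.078, 0.997, -0.006], [0.997, -0.078, 0.006], [0.006, -0.006, -1.0]]
contact_force: [0.2, -0.3, -0.1]
grip_width: 0.797
finger_force: 0.0
```

```bash
python3 - <<'E'
from h import *
o=get_obs(); p=o["position"]; print(p,o["grip_width"])
a=plan(down(-4.5),p+[-.02,0,.04],2,-1)
# above black jar, close along yaw 85.5 
b=plan(down(85.5),[.419,-.102,.2],13,-1,start=a)
E
```

```text
[ 0.655  -0.2197  0.2162] 0.7969341432275485
rows 2 deg/row 0.25 mm/row 22.4
-0.002, -0.034, -0.066, -0.004, -0.004, 0.000, -1.000
-0.002, -0.033, -0.067, -0.004, -0.004, 0.000, -1.000
rows 13 deg/row 6.92 mm/row 19.4
0.026, -0.058, 0.014, -0.000, -0.000, -0.154, -1.000
0.032, -0.054, 0.014, -0.000, -0.000, -0.154, -1.000
0.039, -0.050, 0.014, -0.000, -0.000, -0.154, -1.000
0.044, -0.045, 0.014, -0.000, -0.000, -0.154, -1.000
0.050, -0.039, 0.014, -0.000, -0.000, -0.154, -1.000
0.054, -0.033, 0.014, -0.000, -0.000, -0.154, -1.000
0.057, -0.026, 0.014, -0.000, -0.000, -0.154, -1.000
0.060, -0.019, 0.014, -0.000, -0.000, -0.154, -1.000
0.062, -0.012, 0.014, -0.000, -0.000, -0.154, -1.000
0.063, -0.004, 0.014, -0.000, -0.000, -0.154, -1.000
0.063, 0.004, 0.014, -0.000, -0.000, -0.154, -1.000
0.062, 0.011, 0.014, -0.000, -0.000, -0.154, -1.000
0.060, 0.019, 0.014, -0.000, -0.000, -0.154, -1.000
```

>>> play_rows(increments=[0,-0.034,-0.066,0,0,0,-1,0,-0.033,-0.067,0,0,0,-1,0.026,-0.058,0.014,0,0,-0.154,-1,0.032,-0.054,0.014,0,0,-0.154,-1,0.039,-0.05,0.014,0,0,-0.154,-1,0.044,-0.045,0.014,0,0,-0.154,-1,0.05,-0.039,0.014,0,0,-0.154,-1,0.054,-0.033,0.014,0,0,-0.154,-1])

```text
time_s: 21.57
position: [0.5359, -0.1645, 0.2344]
orientation: [[-0.608, 0.794, 0.002], [0.794, 0.608, 0.002], [0.001, 0.003, -1.0]]
contact_force: [0.1, 0.4, 0.0]
grip_width: 1.002
finger_force: 0.0
```

>>> play_rows(increments=[0.057,-0.026,0.014,0,0,-0.154,-1,0.06,-0.019,0.014,0,0,-0.154,-1,0.062,-0.012,0.014,0,0,-0.154,-1,0.063,-0.004,0.014,0,0,-0.154,-1,0.063,0.004,0.014,0,0,-0.154,-1,0.062,0.011,0.014,0,0,-0.154,-1,0.06,0.019,0.014,0,0,-0.154,-1,0,0,0,0,0,0,-1])

```text
time_s: 22.23
position: [0.4173, -0.0998, 0.2041]
orientation: [[-0.998, 0.07, -0.002], [0.07, 0.998, 0.004], [0.002, 0.004, -1.0]]
contact_force: [0.0, 0.6, -0.1]
grip_width: 0.998
finger_force: 0.0
```

```bash
python3 - <<'E'
from h import *
o=get_obs(); p=o["position"]; print(p,o["orientation"][:,1],o["joint_pos"])
w=capture("wrist"); f=w["frame"]
e=proj(w,(.419,-.102,.074),True); print("exp black",e,"axis",proj(w,[p[0],p[1],.074],True))
m=(f.max(2)<60).astype(np.uint8); m[300:]=0
n,l,st,ce=cv2.connectedComponentsWithStats(m)
for i in range(1,n):
    if st[i,4]>300: print(st[i],ce[i])
t=capture("top"); a=t["frame"][125:205,315:405]
cv2.imwrite("pics/p6.png",np.hstack([cv2.resize(f,(480,360)),cv2.resize(a,(320,360),interpolation=cv2.INTER_CUBIC)]))
E
```

```text
[ 0.4173 -0.0998  0.2041] [0.07   0.9975 0.0042] [ -28.5426    4.6148  107.3393    0.174    68.2675 -114.5938]
exp black (np.float64(278.73501846928554), np.float64(213.3617961988315)) axis (np.float64(281.347105705355), np.float64(211.11000273544067))
[ 243  179   66   66 3260] [275.7521 210.981 ]
[156 263  35  37 771] [176.4578 285.4306]
[375 263  34  37 770] [387.4364 285.2896]
```

View pics/p6.png

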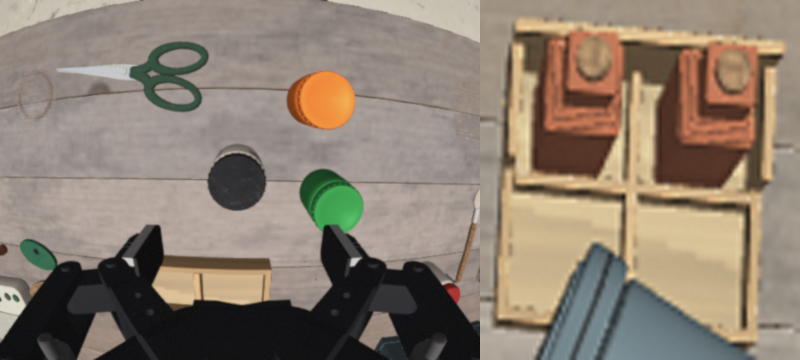

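The right half shows both flasks upright in the back bays. The black lid is at wrist pixel (276,212), against TCP axis (281,211), so I'll shift −4.5 mm along tool y, descend and grip.

>>> play_rows(increments=[-0.002,-0.015,0.073,0,0,0,-1,0,0,0.073,0,0,0,-1,0,0,0.073,0,0,0,-1,0,0,0.073,0,0,0,-1,0,0,0.073,0,0,0,-1,0,0,0.073,0,0,0,-1,0,0,0.073,0,0,0,-1,0,0,0,0,0,0,-1], grip_force=45)

```text
time_s: 23.0
position: [0.4199, -0.1057, 0.0482]
orientation: [[-0.997, 0.079, -0.004], [0.079, 0.997, 0.005], [0.004, 0.005, -1.0]]
contact_force: [-0.7, 0.0, -0.2]
grip_width: 0.996
finger_force: 0.0
```

>>> play_rows(increments=[0,0,0,0,0,0,-0.6,0,0,0,0,0,0,-0.4,0,0,0,0,0,0,0,0,0,0,0,0,0,0.3,0,0,0,0,0,0,0.6,0,0,0,0,0,0,1,0,0,0,0,0,0,1,0,0,0,0,0,0,1])

```text
time_s: 23.67
position: [0.4221, -0.1066, 0.0525]
orientation: [[-0.997, 0.076, 0.004], [0.076, 0.997, 0.001], [-0.004, 0.001, -1.0]]
contact_force: [0.1, -0.0, 7.6]
grip_width: 0.643
finger_force: 48.5
```

```bash
python3 - <<'E'
from h import *
o=get_obs(); p=o["position"]; print(p,o["grip_width"],o["finger_force"],o["orientation"][:,1])
D=down(85.5)
a=plan(D,p+[0,0,.09],3,1)
b=plan(D,[.5785,-.216,p[2]+.09],6,1,start=a)
E
```

```text
[ 0.4221 -0.1066  0.0525] 0.6426587126802421 48.52565757930279 [0.0764 0.9971 0.0013]
rows 3 deg/row 0.09 mm/row 30.0
-0.000, 0.000, -0.100, 0.001, 0.002, 0.001, 1.000
-0.000, 0.000, -0.100, 0.001, 0.002, 0.001, 1.000
-0.000, 0.000, -0.100, 0.001, 0.002, 0.001, 1.000
rows 6 deg/row 0.0 mm/row 31.8
-0.091, -0.054, 0.000, 0.000, 0.000, 0.000, 1.000
-0.091, -0.054, 0.000, 0.000, 0.000, 0.000, 1.000
-0.091, -0.054, 0.000, 0.000, 0.000, 0.000, 1.000
-0.091, -0.054, 0.000, 0.000, 0.000, 0.000, 1.000
-0.091, -0.054, 0.000, 0.000, 0.000, 0.000, 1.000
-0.091, -0.054, 0.000, 0.000, 0.000, 0.000, 1.000
```

>>> play_rows(increments=[0,0,-0.1,0,0,0,1,0,0,-0.1,0,0,0,1,0,0,-0.1,0,0,0,1,-0.091,-0.054,0,0,0,0,1,-0.091,-0.054,0,0,0,0,1,-0.091,-0.054,0,0,0,0,1,-0.091,-0.054,0,0,0,0,1,-0.091,-0.054,0,0,0,0,1])

```text
time_s: 24.33
position: [0.5517, -0.1981, 0.1415]
orientation: [[-0.997, 0.076, 0.001], [0.076, 0.997, 0.002], [-0.001, 0.002, -1.0]]
contact_force: [-0.8, 0.2, -1.6]
grip_width: 0.642
finger_force: 49.4
```

>>> play_rows(increments=[-0.091,-0.054,0,0,0,0,1,0,0,0,0,0,0,1,0,0,0,0,0,0,1,0,0,0,0,0,0,1,0,0,0,0,0,0,1,0,0,0,0,0,0,1,0,0,0,0,0,0,1,0,0,0,0,0,0,1])

```text
time_s: 25.0
position: [0.5762, -0.215, 0.1411]
orientation: [[-0.997, 0.076, 0.001], [0.076, 0.997, 0.003], [-0.001, 0.003, -1.0]]
contact_force: [0.2, -0.4, -1.9]
grip_width: 0.644
finger_force: 49.3
```

```bash
python3 - <<'E'
from h import *
o=get_obs(); p=o["position"]; print(p,o["grip_width"],o["contact_force"])
w=capture("wrist"); f=w["frame"]
print("axis at lid z",proj(w,[p[0],p[1],p[2]+.0215],True))
m=(f.max(2)<60).astype(np.uint8); n,l,st,ce=cv2.connectedComponentsWithStats(m)
for i in range(1,n):
    if st[i,4]>400: print(st[i],ce[i])
np.save("w.npy",f)
plan(down(85.5),[.5785,-.216,.066],4,1)
E
```

```text
[ 0.5762 -0.215   0.1411] 0.6435596885385968 [ 0.1928 -0.4467 -1.8823]
axis at lid z (np.float64(282.590628484716), np.float64(318.5885593986129))
[   12   233   548   187 57628] [286.6034 351.6846]
rows 4 deg/row 0.06 mm/row 18.8
-0.002, -0.001, 0.063, 0.001, 0.000, 0.001, 1.000
-0.002, -0.001, 0.063, 0.001, 0.000, 0.001, 1.000
-0.002, -0.001, 0.063, 0.001, 0.000, 0.001, 1.000
-0.002, -0.001, 0.063, 0.001, 0.000, 0.001, 1.000
```

>>> play_rows(increments=[-0.016,-0.003,0.062,0,0,0,1,0,0,0.062,0,0,0,1,0,0,0.062,0,0,0,1,0,0,0.062,0,0,0,1,0,0,0.004,0,0,0,1,0,0,0.004,0,0,0,1,0,0,0.004,0,0,0,1,0,0,0,0,0,0,1])

```text
time_s: 25.72
position: [0.582, -0.2169, 0.0639]
orientation: [[-0.997, 0.076, 0.002], [0.076, 0.997, 0.002], [-0.002, 0.002, -1.0]]
contact_force: [0.3, 1.0, -1.6]
grip_width: 0.641
finger_force: 49.3
```

>>> play_rows(increments=[0,0,0.004,0,0,0,1,0,0,0.003,0,0,0,1,0,0,0.003,0,0,0,1,0,0,0,0,0,0,1,0,0,0,0,0,0,1,0,0,0,0,0,0,1,0,0,0,0,0,0,1,0,0,0,0,0,0,1])

```text
time_s: 26.38
position: [0.5817, -0.2167, 0.0606]
orientation: [[-0.997, 0.076, 0.002], [0.076, 0.997, 0.002], [-0.002, 0.002, -1.0]]
contact_force: [-1.0, 1.6, 5.8]
grip_width: 0.647
finger_force: 50.0
```

>>> play_rows(increments=[0,0,0,0,0,0,0.2,0,0,0,0,0,0,-0.2,0,0,0,0,0,0,-0.8,0,0,0,0,0,0,-0.8,0,0,0,0,0,0,-0.8,0,0,-0.05,0,0,0,-0.8,0,0,-0.1,0,0,0,-0.8,0,0,-0.12,0,0,0,-0.8])

```text
time_s: 27.05
position: [0.5795, -0.2158, 0.1386]
orientation: [[-0.997, 0.076, -0.005], [0.076, 0.997, 0.006], [0.005, 0.006, -1.0]]
contact_force: [1.0, -0.5, -1.4]
grip_width: 0.905
finger_force: 0.0
```

```bash
python3 - <<'E'
from h import *
o=get_obs(); p=o["position"]; print(p,o["grip_width"])
a=plan(down(85.5),p+[-.005,0,.065],2,-1)
b=plan(down(65),[.618,.184,.215],14,-1,start=a)
E
```

```text
[ 0.5795 -0.2158  0.1386] 0.9045242184951414
rows 2 deg/row 0.24 mm/row 32.6
0.009, -0.000, -0.108, 0.004, -0.003, 0.001, -1.000
0.009, -0.000, -0.108, 0.004, -0.003, 0.001, -1.000
rows 14 deg/row 1.46 mm/row 28.7
-0.003, 0.096, -0.003, 0.000, 0.000, 0.033, -1.000
-0.000, 0.096, -0.003, 0.000, 0.000, 0.033, -1.000
0.002, 0.096, -0.003, 0.000, 0.000, 0.033, -1.000
0.004, 0.096, -0.003, 0.000, 0.000, 0.033, -1.000
0.007, 0.095, -0.003, 0.000, 0.000, 0.033, -1.000
0.009, 0.095, -0.003, 0.000, 0.000, 0.033, -1.000
0.012, 0.095, -0.003, 0.000, 0.000, 0.033, -1.000
0.014, 0.095, -0.003, 0.000, 0.000, 0.033, -1.000
0.017, 0.094, -0.003, 0.000, 0.000, 0.033, -1.000
0.019, 0.094, -0.003, 0.000, 0.000, 0.033, -1.000
0.021, 0.093, -0.003, 0.000, 0.000, 0.033, -1.000
0.024, 0.093, -0.003, 0.000, 0.000, 0.033, -1.000
0.026, 0.092, -0.003, 0.000, 0.000, 0.033, -1.000
0.029, 0.091, -0.003, 0.000, 0.000, 0.033, -1.000
```

>>> play_rows(increments=[0.009,0,-0.108,0,0,0,-1,0.009,0,-0.108,0,0,0,-1,-0.003,0.096,-0.003,0,0,0.033,-1,0,0.096,-0.003,0,0,0.033,-1,0.002,0.096,-0.003,0,0,0.033,-1,0.004,0.096,-0.003,0,0,0.033,-1,0.007,0.095,-0.003,0,0,0.033,-1,0.009,0.095,-0.003,0,0,0.033,-1])

```text
time_s: 27.72
position: [0.5942, -0.0437, 0.2112]
orientation: [[-0.973, 0.231, 0.0], [0.231, 0.973, 0.003], [0.0, 0.003, -1.0]]
contact_force: [0.3, 1.1, 0.6]
grip_width: 0.998
finger_force: 0.0
```

>>> play_rows(increments=[0.012,0.095,-0.003,0,0,0.033,-1,0.014,0.095,-0.003,0,0,0.033,-1,0.017,0.094,-0.003,0,0,0.033,-1,0.019,0.094,-0.003,0,0,0.033,-1,0.021,0.093,-0.003,0,0,0.033,-1,0.024,0.093,-0.003,0,0,0.033,-1,0.026,0.092,-0.003,0,0,0.033,-1,0.029,0.091,-0.003,0,0,0.033,-1])

```text
time_s: 28.38
position: [0.6192, 0.1847, 0.2189]
orientation: [[-0.905, 0.426, 0.0], [0.426, 0.905, 0.003], [0.001, 0.003, -1.0]]
contact_force: [0.6, 0.4, 0.1]
grip_width: 0.994
finger_force: 0.0
```

>>> play_rows(increments=[0,0,0,0,0,0,-1,0,0,0,0,0,0,-1,0,0,0,0,0,0,-1,0,0,0,0,0,0,-1,0,0,0,0,0,0,-1,0,0,0,0,0,0,-1,0,0,0,0,0,0,-1,0,0,0,0,0,0,-1])

```text
time_s: 29.05
position: [0.6194, 0.1826, 0.2193]
orientation: [[-0.905, 0.426, 0.001], [0.426, 0.905, 0.003], [0.001, 0.003, -1.0]]
contact_force: [0.0, 0.4, -0.2]
grip_width: 1.0
finger_force: 0.0
```

```bash
cat > lid.py <<'E'
from h import *
o=get_obs(); p=o["position"]; print(p,o["orientation"][:,1],o["joint_pos"])
w=capture("wrist"); f=w["frame"].astype(int)
print("exp red",proj(w,(.622,.186,.082),True),"axis",proj(w,[p[0],p[1],.082],True))
m=((f[...,2]>110)&(f[...,1]<75)&(f[...,0]<75)).astype(np.uint8)
n,l,st,ce=cv2.connectedComponentsWithStats(m)
for i in range(1,n):
    if st[i,4]>300: print("red",st[i],ce[i])
t=capture("top"); g=t["frame"].astype(int)
d=(g.max(2)<60).astype(np.uint8)[150:215,310:400]
n,l,st,ce=cv2.connectedComponentsWithStats(d)
for i in range(1,n):
    if st[i,4]>60:
        q=ce[i]+[310,150]; P=plane(t,*q,.082); r=P-[.619,-.173,0]; a=np.radians(-4.5)
        print("dark",st[i],q,P,"crate xy",r[0]*np.cos(a)+r[1]*np.sin(a),-r[0]*np.sin(a)+r[1]*np.cos(a))
E
python3 lid.py
```

```text
[0.6194 0.1826 0.2193] [0.4258 0.9048 0.0028] [  6.4637  25.7334  76.4283   0.1614  77.7836 -58.3663]
exp red (np.float64(287.0940371537799), np.float64(209.54801702557336)) axis (np.float64(282.0733106242652), np.float64(208.4854467740151))
red [ 255  173   70   69 3723] [289.3519 207.6849]
dark [ 58  19  21  22 235] [376.7532 181.817 ] [ 0.5718 -0.212   0.082 ] crate xy -0.044012606581207495 -0.04254186058662374
```

The black jar sits at crate (−44, −43) mm, inside its front bay. The red lid is at wrist pixel (290,207), against axis (282,208), so I'll shift +6.5 mm along tool y.

>>> play_rows(increments=[0.003,0.022,0.078,0,0,0,-1,0,0,0.078,0,0,0,-1,0,0,0.078,0,0,0,-1,0,0,0.078,0,0,0,-1,0,0,0.078,0,0,0,-1,0,0,0.078,0,0,0,-1,0,0,0.076,0,0,0,-1,0,0,0,0,0,0,-1])

```text
time_s: 29.82
position: [0.618, 0.1895, 0.051]
orientation: [[-0.905, 0.425, -0.008], [0.425, 0.905, 0.002], [0.008, -0.002, -1.0]]
contact_force: [-0.8, -0.4, -0.7]
grip_width: 0.998
finger_force: 0.0
```

>>> play_rows(increments=[0,0,0,0,0,0,-0.6,0,0,0,0,0,0,-0.4,0,0,0,0,0,0,0,0,0,0,0,0,0,0.3,0,0,0,0,0,0,0.6,0,0,0,0,0,0,1,0,0,0,0,0,0,1,0,0,0,0,0,0,1])

```text
time_s: 30.48
position: [0.6228, 0.1903, 0.0581]
orientation: [[-0.905, 0.425, 0.004], [0.425, 0.905, 0.003], [-0.003, 0.005, -1.0]]
contact_force: [0.7, -0.3, 7.2]
grip_width: 0.695
finger_force: 49.4
```

```bash
python3 - <<'E'
from h import *
o=get_obs(); p=o["position"]; print(p,o["grip_width"],o["finger_force"],o["orientation"][:,1])
a=plan(o["orientation"],p+[-.0,0,.11],4,1)
b=plan(down(85.5),[.585,-.122,p[2]+.11],12,1,start=a)
E
```

```text
[0.6228 0.1903 0.0581] 0.6949836102465258 49.40709880320355 [0.425  0.9052 0.005 ]
rows 4 deg/row 0.0 mm/row 27.5
-0.000, 0.000, -0.092, 0.000, 0.000, 0.000, 1.000
-0.000, 0.000, -0.092, 0.000, 0.000, 0.000, 1.000
-0.000, 0.000, -0.092, 0.000, 0.000, 0.000, 1.000
-0.000, 0.000, -0.092, 0.000, 0.000, 0.000, 1.000
rows 12 deg/row 1.72 mm/row 26.2
-0.027, -0.083, -0.000, 0.000, 0.000, -0.038, 1.000
-0.025, -0.084, -0.000, 0.000, 0.000, -0.038, 1.000
-0.022, -0.084, -0.000, 0.000, 0.000, -0.038, 1.000
-0.020, -0.085, -0.000, 0.000, 0.000, -0.038, 1.000
-0.017, -0.086, -0.000, 0.000, 0.000, -0.038, 1.000
-0.015, -0.086, -0.000, 0.000, 0.000, -0.038, 1.000
-0.012, -0.087, -0.000, 0.000, 0.000, -0.038, 1.000
-0.009, -0.087, -0.000, 0.000, 0.000, -0.038, 1.000
-0.007, -0.087, -0.000, 0.000, 0.000, -0.038, 1.000
-0.004, -0.087, -0.000, 0.000, 0.000, -0.038, 1.000
-0.002, -0.087, -0.000, 0.000, 0.000, -0.038, 1.000
0.001, -0.087, -0.000, 0.000, 0.000, -0.038, 1.000
```

>>> play_rows(increments=[0,0,-0.092,0,0,0,1,0,0,-0.092,0,0,0,1,0,0,-0.092,0,0,0,1,0,0,-0.092,0,0,0,1,-0.027,-0.083,0,0,0,-0.038,1,-0.025,-0.084,0,0,0,-0.038,1,-0.022,-0.084,0,0,0,-0.038,1,-0.02,-0.085,0,0,0,-0.038,1])

```text
time_s: 31.15
position: [0.6078, 0.0851, 0.1662]
orientation: [[-0.95, 0.312, -0.0], [0.312, 0.95, 0.003], [0.001, 0.003, -1.0]]
contact_force: [-0.3, -0.1, -2.3]
grip_width: 0.692
finger_force: 49.6
```

>>> play_rows(increments=[-0.017,-0.086,0,0,0,-0.038,1,-0.015,-0.086,0,0,0,-0.038,1,-0.012,-0.087,0,0,0,-0.038,1,-0.009,-0.087,0,0,0,-0.038,1,-0.007,-0.087,0,0,0,-0.038,1,-0.004,-0.087,0,0,0,-0.038,1,-0.002,-0.087,0,0,0,-0.038,1,0.001,-0.087,0,0,0,-0.038,1])

```text
time_s: 31.82
position: [0.5823, -0.1232, 0.1654]
orientation: [[-0.997, 0.079, -0.0], [0.079, 0.997, 0.003], [0.001, 0.003, -1.0]]
contact_force: [-0.2, -0.1, -1.1]
grip_width: 0.692
finger_force: 49.7
```

>>> play_rows(increments=[0,0,0,0,0,0,1,0,0,0,0,0,0,1,0,0,0,0,0,0,1,0,0,0,0,0,0,1,0,0,0,0,0,0,1,0,0,0,0,0,0,1,0,0,0,0,0,0,1,0,0,0,0,0,0,1])

```text
time_s: 32.48
position: [0.5832, -0.1216, 0.1655]
orientation: [[-0.997, 0.08, 0.0], [0.08, 0.997, 0.003], [-0.0, 0.003, -1.0]]
contact_force: [0.4, 0.0, -1.7]
grip_width: 0.693
finger_force: 49.8
```

```bash
python3 - <<'E'
from h import *
o=get_obs(); p=o["position"]; print(p,o["grip_width"],o["contact_force"],o["orientation"][:,1])
t=capture("top"); g=t["frame"].astype(int)
m=((g[...,2]>110)&(g[...,1]<75)&(g[...,0]<75)).astype(np.uint8)[100:300,250:420]
n,l,st,ce=cv2.connectedComponentsWithStats(m)
for i in range(1,n):
    if st[i,4]>30: q=st[i,:2]+st[i,2:4]/2-.5+[250,100]; print(st[i],plane(t,*q,p[2]+.024))
plan(down(85.5),[.585,-.122,.071],5,1)
E
```

```text
[ 0.5832 -0.1216  0.1655] 0.6932658729160643 [ 0.3766  0.0048 -1.7208] [0.0799 0.9968 0.0029]
[84 73 21  8 83] [ 0.5639 -0.1157  0.1895]
rows 5 deg/row 0.04 mm/row 18.9
-0.001, -0.000, 0.063, 0.001, 0.000, -0.000, 1.000
-0.001, -0.000, 0.063, 0.001, 0.000, -0.000, 1.000
-0.001, -0.000, 0.063, 0.001, 0.000, -0.000, 1.000
-0.001, -0.000, 0.063, 0.001, 0.000, -0.000, 1.000
-0.001, -0.000, 0.063, 0.001, 0.000, -0.000, 1.000
```

>>> play_rows(increments=[-0.009,0,0.063,0,0,0,1,0,0,0.063,0,0,0,1,0,0,0.063,0,0,0,1,0,0,0.063,0,0,0,1,0,0,0.06,0,0,0,1,0,0,0.004,0,0,0,1,0,0,0.004,0,0,0,1,0,0,0.004,0,0,0,1])

```text
time_s: 33.2
position: [0.5865, -0.1224, 0.0691]
orientation: [[-0.997, 0.081, 0.002], [0.081, 0.997, 0.002], [-0.001, 0.003, -1.0]]
contact_force: [-0.6, -0.2, -1.0]
grip_width: 0.697
finger_force: 49.8
```

>>> play_rows(increments=[0,0,0.005,0,0,0,1,0,0,0.004,0,0,0,1,0,0,0.003,0,0,0,1,0,0,0,0,0,0,1,0,0,0,0,0,0,1,0,0,0,0,0,0,1,0,0,0,0,0,0,1,0,0,0,0,0,0,1])

```text
time_s: 33.87
position: [0.5867, -0.1224, 0.0661]
orientation: [[-0.997, 0.081, 0.003], [0.081, 0.997, 0.002], [-0.003, 0.002, -1.0]]
contact_force: [-0.2, 0.5, 5.9]
grip_width: 0.695
finger_force: 50.4
```

On the floor. Release, rise and move clear.

>>> play_rows(increments=[0,0,0,0,0,0,0.2,0,0,0,0,0,0,-0.2,0,0,0,0,0,0,-0.8,0,0,0,0,0,0,-0.8,0,0,0,0,0,0,-0.8,0,0,-0.05,0,0,0,-0.8,0,0,-0.1,0,0,0,-0.8,0,0,-0.12,0,0,0,-0.8])

```text
time_s: 34.53
position: [0.5839, -0.1217, 0.1438]
orientation: [[-0.997, 0.081, -0.005], [0.081, 0.997, 0.005], [0.006, 0.005, -1.0]]
contact_force: [0.8, 0.1, 0.1]
grip_width: 0.897
finger_force: 0.0
```

>>> play_rows(increments=[0,0,-0.12,0,0,0,-0.8,0,0,-0.12,0,0,0,-0.8,0.08,0.05,-0.05,0,0,0,-0.8,0.1,0.08,0,0,0,0,-0.8,0.1,0.1,0,0,0,0,-0.8,0.1,0.1,0,0,0,0,-0.8,0.05,0.1,0,0,0,0,-0.8,0,0,0,0,0,0,-0.8])

```text
time_s: 35.2
position: [0.4649, 0.0198, 0.2331]
orientation: [[-0.997, 0.078, -0.002], [0.078, 0.997, 0.006], [0.002, 0.005, -1.0]]
contact_force: [0.1, -0.2, -0.6]
grip_width: 0.901
finger_force: 0.0
```

```bash
cat > chk.py <<'E'
from h import *
o=get_obs(); print(o["position"],o["contact_force"],o["joint_velocities"])
t=capture("top"); g=t["frame"].astype(int)[120:210,305:410]; a=np.radians(-4.5)
hsv=cv2.cvtColor(t["frame"],cv2.COLOR_BGR2HSV)[120:210,305:410]
def rep(n,m,z):
    k,l,st,ce=cv2.connectedComponentsWithStats(m.astype(np.uint8))
    for i in range(1,k):
        if st[i,4]>40:
            q=st[i,:2]+st[i,2:4]/2-.5+[305,120]; P=plane(t,*q,z); r=P-[.619,-.173,0]
            print(n,st[i],P[:2],"crate",np.round([1e3*(r[0]*np.cos(a)+r[1]*np.sin(a)),1e3*(-r[0]*np.sin(a)+r[1]*np.cos(a))],1))
rep("red",(g[...,2]>110)&(g[...,1]<70)&(g[...,0]<75),.09)
rep("dark",g.max(2)<60,.082)
rep("terracotta",(hsv[...,0]<11)&(hsv[...,1]>110)&(g[...,2]>60)&(g[...,1]>=55),.11)
E
python3 chk.py
```

```text
[0.4649 0.0198 0.2331] [ 0.0793 -0.1613 -0.6016] [-3.2371  2.7927 -4.1138 -2.6076 -1.9172 -4.6666]
red [ 28  44  20  23 302] [ 0.5887 -0.1255] crate [-34.  45.]
dark [ 63  49  23  22 323] [ 0.5776 -0.2178] crate [-37.7 -47.9]
terracotta [ 28  12  22  23 353] [ 0.6654 -0.1278] crate [42.7 48.7]
terracotta [ 73  15  15  14 107] [ 0.6679 -0.2308] crate [ 53.2 -53.8]
terracotta [ 65  16  22  22 234] [ 0.6552 -0.2191] crate [ 39.7 -43.1]
terracotta [ 28  43  20  25 377] [ 0.5844 -0.1229] crate [-38.4  47.3]
```

All four are at their bay centres and upright: flasks at crate (43,49) and (40,−43), jars at (−34,45) and (−38,−48) mm. The gripper is clear, so I'm handing in.

>>> play_rows(increments=[0,0,0,0,0,0,-0.8,0,0,0,0,0,0,-0.8,0,0,0,0,0,0,-0.8,0,0,0,0,0,0,-0.8,0,0,0,0,0,0,-0.8,0,0,0,0,0,0,-0.8,0,0,0,0,0,0,-0.8,0,0,0,0,0,0,-0.8])

```text
time_s: 35.92
position: [0.4686, 0.015, 0.2329]
orientation: [[-0.997, 0.081, 0.0], [0.081, 0.997, 0.003], [0.0, 0.003, -1.0]]
contact_force: [-0.7, 1.0, -0.1]
grip_width: 0.899
finger_force: 0.0
```

```bash
python3 -c "
from workcell import *
print(close_job())"
```

```text
the job is handed in; nothing more can be done
None
```

The job is handed in (no verdict came back): the fallen flask was stood up first, both flasks went upright into the back bays and then both jars into the front bays, in about 36 s of the 72 s allowed.

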